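Check the case lid and pack away the nested specimen bowls

ROBOT

A 6-joint arm with a two-finger parallel gripper is mounted at the origin on the work surface. World frame = base frame: x ahead of the robot, y to its left, z up, the work surface at z = 0. Lengths are in m, angles in rad, forces in N, time in s.
With the tool pointing down it reaches from about 0.35 to 0.85 m from the base axis. Payload 8.1 kg.
Tool frame: the origin (TCP) lies at the very end of the fingers, on their centre line; the grasp point (between the pads) lies 19 mm behind it; z points along the fingers, y is the line along which they close (so a half turn about z gives the same grasp; the last joint's range is limited). The gripper opens to 93 mm and grips with 3 to 60 N. Pads are 15 mm wide; open, the fingers measure 128 mm over their backs; the gripper's body (75 mm by 188 mm) begins 65 mm behind the grasp point.
Start: joints at [-1.425, 0.13, 1.488, -0, 1.523, -0.085], TCP at [0.137, -0.584, 0.219] pointing down, gripper open.
Joint ranges: [-2.96, 2.96], [-0.89, 2.26], [0.02, 2.5], [-1.34, 4.48], [0, 2.73], [-2.66, 2.66]. Speed limits (rad/s): [2.39, 2.39, 2.79, 3.14, 3.14, 3.14].

INTERFACE

Orientations are given as a rotation vector (axis times angle).
In Python, from plant import read_state, eyes, workorder gives the robot as it stands. The module is installed in compiled form; this text tells all that it offers.
- The arm moves only by the tool play_rows, never from a script. Its argument "targets" is one flat list of numbers, 4 for each row, row after row: the shift along the tool's x, y, z in cm, then the turn about the tool's z in degrees. In form: [dx, dy, dz, roll, dx, dy, dz, roll, ...]. A call has 1 to 8 rows; each row is the pose to reach, as a shift and turn from the pose commanded when the call began, along the tool's axes at that moment; what a row does not reach only later rows make up. A row lasts 1/12 s, in which the tool goes at most 41.7 mm and 7.16 degrees, less where a joint would pass 70% of its speed; a pose out of reach is approached as far as the arm can. A call with a gripper value outside its range is refused whole. "grip" is the finger opening in cm, from 0 to 9.3, set as the call begins (left out, the last holds). The fingers move at their own pace and stop on an object; "grip_force" is the grip in N (left out, the last holds). Time passes only in rows, so rows that repeat a pose let the fingers close. It gives the time, the measured TCP pose, the force, the opening and the grip force at its end, in the units of the state.
- read_state(): the state, without advancing time (a new reading comes with each control period).
- eyes.read_camera(name): name is "scene" or "side" or "wrist"; returns a dict with "image" (420x560x3 uint8, red, green, blue), "vfov" (degrees; the focal length in pixels is half the picture's height over the tangent of half this angle, whatever the lens; pixels are square), "cx", "cy" (the principal point, pixels), "cam_to_world" (4x4, takes a point from camera to world coordinates); the wrist camera has in their place "T_tool_cam" (4x4, takes a point from camera to tool coordinates, whose origin is the TCP and whose axes are the flange's). Camera axes: x right, y up, looking along -z (the intrinsics and any distortion apply to the point x, -y, -z); pixel columns grow to the right and rows downward; lengths in m; the calibration is good to about 2 mm. A picture is of the moment at which its call begins: read the wrist's pose just before it. There is no depth.
- workorder.close_job(): hands the job in; it is judged then, once.
The state is a dict: "t": time; "q": joint angles; "dq": joint speeds; "joint_torque": joint torques, N m; "tool_pos": TCP position; "orientation": TCP orientation; "force": force on the tool from outside, world axes, zero at the start; "wrist_torque": the same for the moment, N m; "opening": finger opening in m; "gripper_force": force on a finger pad.
Only numpy, scipy, OpenCV 4.12 (cv2) and the standard library are available. Lean on these libraries where they do the work, as an engineer would, in place of code of your own. Each camera call takes 0.05 s, during which the arm holds its last target. There are 200 camera calls.

TASK

Pack up the microscope station: first lift the lid of the white bowl case about half-way, let go of it for a couple of seconds to check that its hinge holds it there, then swing it on until it stands about upright and let go again. Put all the wooden bowls that are out on the table into the case, nested in size order one inside the other, each right way up and standing on the floor of the next larger one. Finally lower the lid until it is fully shut; leave the bottle, jar and slide box where they are.

Things in the scene. Friction and masses are not known exactly. Their poses are not given: they have to be found in the camera images.
- case: the white laminate bowl case, fixed on the table: an open square box 235 x 235 mm and 92 mm high, walls 10 mm, floor 8 mm thick (inside 215 x 215 mm, 84 mm deep). Origin at the centre of its underside; z up, x points from its front (knob side, facing the robot) to its rear (hinge side). The hinge line runs along the case's y axis at x = +117.5 mm, z = 92.5 mm
- lid (a joint): angle of the case's lid about that hinge, rad: 0 shut, grows as the front rises, 1.57 upright, stop at 1.75. The lid is a plate 235 x 235 x 12 mm of about 0.3 kg that covers the whole case. Its friction hinge (about 0.55 N m) resists motion both ways and is meant to hold the lid at any angle; 4 to 5 N upward at the knob lifts it. It may start slightly ajar
- lid_knob (a point): centre of the black ball knob, 30 mm in diameter, on a stem on the lid's middle line near its front: 205 mm from the hinge line along the lid, 46 mm above the lid's underside (34 above its outer face). The lid reaches 30 mm beyond it. Axes turn with the lid. Gripped by its two sides across the case, it turns between the pads as the lid swings (if the gripper does not turn along, it creeps out)
- bowl_large_mid (a point): large bowl (may be absent): plain turned wood, 176 mm in outer diameter, 64 mm high, about 260 g, wall 7 mm, straight and upright above the lowest 18 mm, which taper to a foot of 148 mm; floor 6 mm. This point is its centre, half-way up, z along its axis, upward. Lift it by pinching its rim
- bowl_medium_mid (a point): medium bowl (may be absent): plain turned wood, 138 mm in outer diameter, 61 mm high, about 180 g, wall 7 mm, straight and upright above the lowest 18 mm, which taper to a foot of 110 mm; floor 6 mm. This point is its centre, half-way up, z along its axis, upward. Lift it by pinching its rim. Inside the next larger bowl it has 12 mm of play all round and its rim stands 3 mm above the other's
- bowl_small_mid (a point): small bowl (may be absent): plain turned wood, 100 mm in outer diameter, 58 mm high, about 110 g, wall 7 mm, straight and upright above the lowest 18 mm, which taper to a foot of 72 mm; floor 6 mm. This point is its centre, half-way up, z along its axis, upward. Lift it by pinching its rim. Inside the next larger bowl it has 12 mm of play all round and its rim stands 3 mm above the other's
- bowl_tiny_mid (a point): tiny bowl (may be absent): plain turned wood, 62 mm in outer diameter, 55 mm high, about 60 g, wall 7 mm, straight and upright above the lowest 18 mm, which taper to a foot of 34 mm; floor 6 mm. This point is its centre, half-way up, z along its axis, upward. Lift it by pinching its rim. Inside the next larger bowl it has 12 mm of play all round and its rim stands 3 mm above the other's
- water_bottle_mid (a point): bystander: clear water bottle, 64 mm in diameter, 200 mm tall, standing; its centre
- sample_jar_mid (a point): bystander: glass sample jar with black cap, 72 mm in diameter, 85 mm tall, standing; its centre
- slide_box_mid (a point): bystander: grey slide box lying on the table behind the case, 60 x 120 x 34 mm; its centre
Mind the look-alikes: they are no part of the job. What is shaped like the part that bears bowl_large_mid but green is not meant. What is shaped like the part that bears bowl_small_mid but green is not meant.

How it is judged:
By the outcome, as a careful person would: the job done as asked, in the order asked, and still so for the second after the job is handed in, with the robot touching nothing.
Of bowl_large, bowl_medium, bowl_small, bowl_tiny only 3 to 4 are there at a start; the rules pass over those that are not, and their reading is None.
At some moment in a run one of bowl_large, bowl_medium, bowl_small, bowl_tiny may be knocked a few centimetres aside while the robot is not near it.
It also fails if it takes over 210 s, if anything falls off the work surface, if the arm or the gripper's body presses on something with over 40 N, if the wrist force passes 120 N, or if a joint passes its speed limit or range.

## Working session

There is one attempt and no reset: what is moved stays moved. The work goes in short steps, Python scripts to look and compute and a tool call to move; the robot and the scene stay as the last step left them, time stands still between calls to the robot, and variables do not carry over. Pictures are saved under pics/ and viewed, at most 14 in all, crops included, and the job is handed in when it is done.

Besides the shell and the picture viewer there is one more tool, called after ">>>" as a command line: name --argument value ..., lists and objects as JSON in quotes. play_rows: Moves the arm, as the interface text tells. Its arguments: {"type":"object","properties":{"targets":{"type":"array"},"grip":{"type":"number"},"grip_force":{"type":"number"}},"required":["targets"]}

```bash
mkdir -p pics; cat > h.py <<'E'
import numpy as np, cv2
from plant import read_state, eyes, workorder
from scipy.spatial.transform import Rotation as R
def tool():
    s=read_state(); T=np.eye(4); T[:3,:3]=R.from_rotvec(s['orientation']).as_matrix(); T[:3,3]=s['tool_pos']; return T
def cam(name):
    T=tool(); d=eyes.read_camera(name)
    d['T']=d['cam_to_world'] if 'cam_to_world' in d else T@d['T_tool_cam']
    d['T']=np.array(d['T']); d['f']=d['image'].shape[0]/2/np.tan(np.radians(d['vfov'])/2); return d
def save(d,n): cv2.imwrite('pics/'+n,d['image'][:,:,::-1])
def ray(d,u,v):
    p=np.array([(u-d['cx'])/d['f'],-(v-d['cy'])/d['f'],-1.]); return d['T'][:3,3],d['T'][:3,:3]@p
def onz(d,u,v,z):
    o,r=ray(d,u,v); return o+r*(z-o[2])/r[2]
def proj(d,P):
    c=np.linalg.inv(d['T'])@np.append(P,1); return np.array([d['cx']+d['f']*c[0]/-c[2], d['cy']-d['f']*c[1]/-c[2]])
E
python3 - <<'E'
from h import *
for n in('scene','side','wrist'):
    d=cam(n); save(d,n+'0.png'); print(n,[k for k in d],d['vfov'],d['cx'],d['cy'],d['T'].round(3).tolist())
s=read_state(); print(s)
E
```

```text
scene ['image', 'vfov', 'cx', 'cy', 'cam_to_world', 'T', 'f'] 50.96620737023151 286.22351300711824 209.05519542761323 [[0.516, -0.694, 0.502, 1.155], [0.856, 0.427, -0.29, -0.328], [-0.013, 0.58, 0.814, 1.168], [0.0, 0.0, 0.0, 1.0]]
side ['image', 'vfov', 'cx', 'cy', 'cam_to_world', 'T', 'f'] 53.66521640765351 276.08978886731603 210.05187206978053 [[-0.975, 0.153, -0.164, 0.264], [-0.224, -0.695, 0.683, 0.992], [-0.009, 0.702, 0.712, 1.104], [0.0, 0.0, 0.0, 1.0]]
wrist ['image', 'vfov', 'cx', 'cy', 'T_tool_cam', 'T', 'f'] 61.87470101966075 282.9693665249205 210.10389650776574 [[0.228, 0.931, 0.286, 0.216], [-0.974, 0.218, 0.064, -0.565], [-0.002, -0.293, 0.956, 0.385], [0.0, 0.0, 0.0, 1.0]]
{'t': 0.15, 'q': array([-1.42540245e+00,  1.30985055e-01,  1.48899110e+00,  5.74666455e-06,
        1.52299972e+00, -8.54155058e-02]), 'dq': array([ 0.00080375, -0.00235816, -0.00289326,  0.0006181 , -0.00029144,
        0.00097177]), 'joint_torque': array([ 2.25676495e-04, -5.60476434e+01, -4.92335665e+01,  7.68389180e-02,
        3.05040926e-02, -5.21124571e-05]), 'tool_pos': array([ 0.13721293, -0.5836676 ,  0.21785088]), 'orientation': array([-3.11932209e+00, -3.61590639e-01,  5.61126767e-05]), 'force': array([ 0.10116355,  0.01920408, -0.15316604]), 'wrist_torque': array([-0.01684829, -0.0631919 ,  0.01007852]), 'gripper_force': 0.0, 'opening': 0.0932470813998407}
```

View pics/scene0.png

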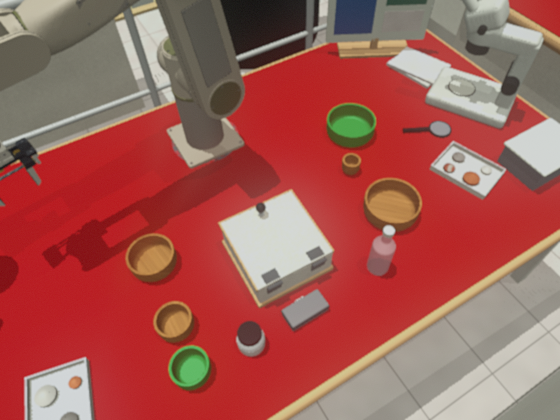

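View pics/side0.png

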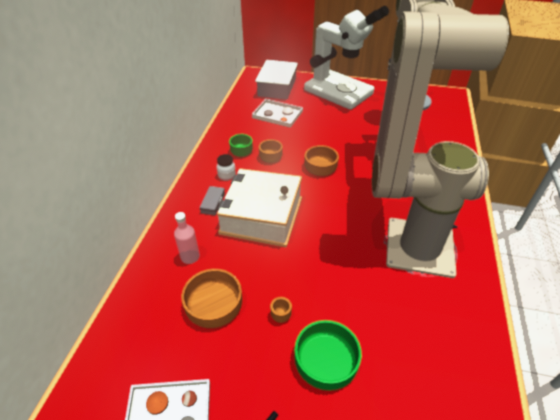

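The scene view shows four wooden bowls: large at (393,203), medium (151,257), small (173,322) and tiny (352,163). The case is at (277,245), with its knob at (261,208) in the scene view and (284,190) in the side view. The green look-alikes are at (351,125) and (190,368). The bottle, jar and slide box stand behind the case.

```bash
cat >> h.py <<'E'
from scipy.optimize import least_squares
BW={'large':(.088,.064),'medium':(.069,.061),'small':(.050,.058),'tiny':(.031,.055)}
def wood(d):
    h=cv2.cvtColor(d['image'],cv2.COLOR_RGB2HSV); 
    return cv2.morphologyEx(cv2.inRange(h,(6,90,60),(22,235,255)),cv2.MORPH_CLOSE,np.ones((5,5)))
def blobs(d,amin=150,amax=60000):
    cs,_=cv2.findContours(wood(d),cv2.RETR_EXTERNAL,cv2.CHAIN_APPROX_NONE)
    return [cv2.convexHull(c) for c in cs if amin<cv2.contourArea(c)<amax]
def fitrim(d,c,r,z):
    """circle of known r at height z through the far-side outline (far from the camera)"""
    P=np.array([onz(d,u,v,z)[:2] for u,v in c[:,0,:]]); m=(P.min(0)+P.max(0))/2
    o=d['T'][:2,3]
    for _ in range(4):
        w=(m-o)/np.linalg.norm(m-o); Q=P[(P-m)@w>0.1*r]
        m=least_squares(lambda x:np.hypot(*(Q-x).T)-r,m,loss='soft_l1',f_scale=.002).x
    return m,np.hypot(*(Q-m).T).mean(), np.std(np.hypot(*(Q-m).T))
E
python3 - <<'E'
from h import *
for n in('scene','side'):
    d=cam(n)
    for c in blobs(d):
        u,v=c[:,0].mean(0)
        if cv2.contourArea(c)>6000: continue
        best=min(((k,)+fitrim(d,c,*BW[k]) for k in BW),key=lambda t:abs(t[3])+abs(t[2]-BW[t[0]][0]))
        print(n,u.round(),v.round(),cv2.contourArea(c),best)
    h=cv2.cvtColor(d['image'],cv2.COLOR_RGB2HSV)
    u0,v0=(261,208) if n=='scene' else (284,190)
    k=h[v0-9:v0+10,u0-9:u0+10,2]<90
    ys,xs=np.nonzero(k); u,v=xs.mean()+u0-9,ys.mean()+v0-9; print('knob',u,v,k.sum())
    o,r=ray(d,u,v); r/=np.linalg.norm(r)
    if n=='scene': o1,r1=o,r
    else:
        A=np.stack([r1,-r],1); t=np.linalg.lstsq(A,o-o1,rcond=None)[0]; a,b=o1+t[0]*r1,o+t[1]*r
        print('knob',a,b)
        # case edges
    cv2.imwrite(f'pics/c_{n}.png',cv2.resize(d['image'][170:320,200:350,::-1],None,fx=4,fy=4))
E
```

```text
scene 172.0 324.0 1292.0 ('small', array([ 0.6149953, -0.371756 ]), np.float64(0.05004411338807772), np.float64(0.00022093285556922903))
scene 149.0 258.0 1927.0 ('medium', array([ 0.39704529, -0.351861  ]), np.float64(0.0690022102454907), np.float64(0.0002497963832229113))
scene 426.0 318.0 4062.5 ('large', array([1.03599624, 0.75285198]), np.float64(nan), np.float64(nan))
scene 392.0 202.0 2476.5 ('large', array([0.61454505, 0.36897358]), np.float64(0.08797561867760759), np.float64(0.0001435457441261165))
scene 351.0 163.0 326.5 ('tiny', array([0.40700399, 0.36243238]), np.float64(0.030995192553473036), np.float64(0.00011309107972064043))
scene 107.0 128.0 342.0 ('large', array([-0.25503921, -0.05586152]), np.float64(nan), np.float64(nan))
scene 260.0 76.0 2466.0 ('large', array([-0.24285535,  0.59786379]), np.float64(nan), np.float64(nan))
scene 379.0 48.0 1147.5 ('tiny', array([-0.02199809,  0.92176847]), np.float64(0.03099999997526358), np.float64(2.2607948499398024e-11))
scene 534.0 32.0 849.0 ('small', array([0.04947137, 1.46562808]), np.float64(0.050000000000498576), np.float
[... 1286 characters left out ...]
ntry to DLASCL parameter number  4 had an illegal value
 ** On entry to DLASCL parameter number  4 had an illegal value
 ** On entry to DLASCL parameter number  5 had an illegal value
 ** On entry to DLASCL parameter number  4 had an illegal valueh.py:32: RuntimeWarning: Mean of empty slice.
  return m,np.hypot(*(Q-m).T).mean(), np.std(np.hypot(*(Q-m).T))
  ret = ret.dtype.type(ret / rcount)
  ret = _var(a, axis=axis, dtype=dtype, out=out, ddof=ddof,
  arrmean = um.true_divide(arrmean, div, out=arrmean,
  ret = ret.dtype.type(ret / rcount)
<stdin>:12: RuntimeWarning: Mean of empty slice.
Traceback (most recent call last):
numpy.linalg.LinAlgError: SVD did not converge in Linear Least Squares
```

View pics/c_scene.png

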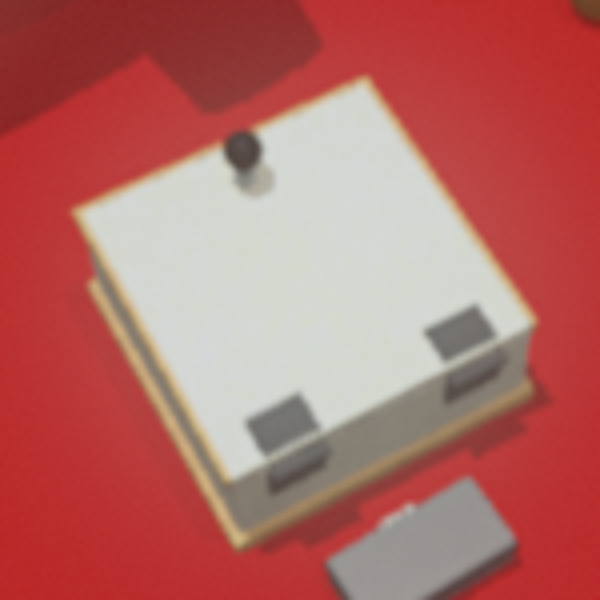

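Lid corners in full-image pixels: front (219,223) and (292,189.5), rear (333.7,250) and (257,290). The knob is at (260.5,207.5). I'll cast these onto planes.

```bash
python3 - <<'E'
from h import *
d=cam('scene')
rl,rr=onz(d,333.75,250,.1045),onz(d,257,290,.1045)
y=(rl-rr)[:2]; print('rear',rl,rr,np.linalg.norm(y)); y/=np.linalg.norm(y); x=np.array([y[1],-y[0]]); print('yaw',np.degrees(np.arctan2(x[1],x[0])))
H=(rl+rr)[:2]/2
for z in (.1045,.12,.135):
    a,b=onz(d,292,189.5,z)[:2],onz(d,218.75,223,z)[:2]; m=(a+b)/2
    print(z,np.linalg.norm(a-b),'len',(H-m)@x,(H-m)@y, np.degrees(np.arctan2((a-b)[1],(a-b)[0]))-90)
s=cam('side')
g=cv2.cvtColor(s['image'],cv2.COLOR_RGB2GRAY)[178:204,272:298]; k=g<70
ys,xs=np.nonzero(k);print(k.sum()); u,v=xs.mean()+272,ys.mean()+178
o1,r1=ray(d,260.5,207.5);o,r=ray(s,u,v)
t=np.linalg.lstsq(np.stack([r1,-r],1),o-o1,rcond=None)[0]; print('knob',u,v,o1+t[0]*r1,o+t[1]*r)
K=(o1+t[0]*r1+o+t[1]*r)/2
print('knob from hinge',(H-K[:2])@x,(H-K[:2])@y)
T=tool();print(T.round(3).tolist())
E
```

```text
rear [0.68771186 0.09153615 0.1045    ] [ 0.68219457 -0.14873597  0.1045    ] 0.24033546235493827
yaw -1.3154333923358652
0.1045 0.24578336278171276 len 0.24299437827144738 -0.004330028699577384 -1.5135082764578982
0.12 0.2422026462973482 len 0.232505270743334 -6.300835001171828e-05 -1.5135082764579124
0.135 0.23873743679635026 len 0.22235452152257917 0.004066366181826037 -1.513508276457884
0
 ** On entry to DLASCL parameter number  4 had an illegal value
 ** On entry to DLASCL parameter number  4 had an illegal value
 ** On entry to DLASCL parameter number  4 had an illegal value
 ** On entry to DLASCL parameter number  4 had an illegal value
 ** On entry to DLASCL parameter number  5 had an illegal value
 ** On entry to DLASCL parameter number  4 had an illegal value<stdin>:11: RuntimeWarning: Mean of empty slice.
  ret = ret.dtype.type(ret / rcount)
Traceback (most recent call last):
numpy.linalg.LinAlgError: SVD did not converge in Linear Least Squares
```

```bash
python3 - <<'E'
import cv2
im=cv2.imread('pics/side0.png'); cv2.imwrite('pics/s_crop.png',cv2.resize(im[140:260,190:330],None,fx=5,fy=5,interpolation=cv2.INTER_CUBIC))
E
```

```text
(no output)
```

View pics/s_crop.png

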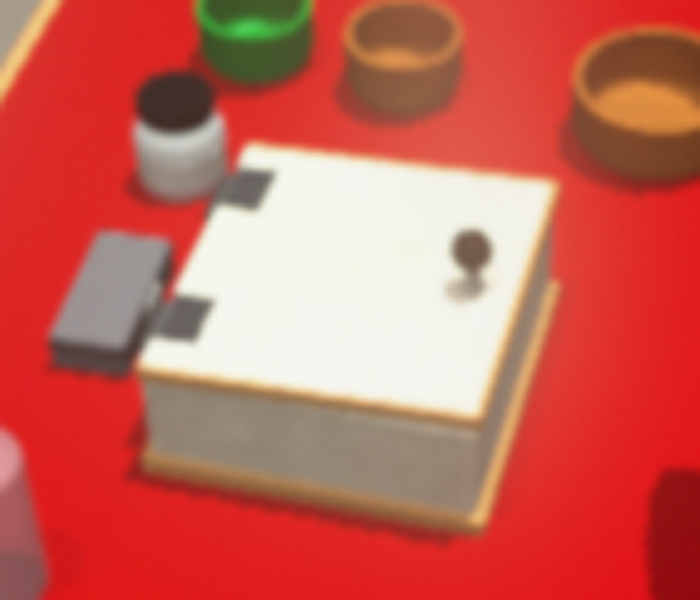

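The side crop puts the knob at (284.4,190). Its lid corners are rear (239,169.4) and (218.6,214), front (301.2,176.6) and (286.6,223.4). Next I'll triangulate them with the scene view.

```bash
cat >> h.py <<'E'
def tri(d,a,s,b):
    o1,r1=ray(d,*a);o,r=ray(s,*b)
    t=np.linalg.lstsq(np.stack([r1,-r],1),o-o1,rcond=None)[0]; p,q=o1+t[0]*r1,o+t[1]*r
    return (p+q)/2,np.linalg.norm(p-q)
E
python3 - <<'E'
from h import *
d,s=cam('scene'),cam('side')
for n,a,b in [('knob',(260.5,207.5),(284.4,190)),('RL',(333.75,250),(218.6,214)),('RR',(257,290),(239,169.4)),('FR',(218.75,223),(301.2,176.6)),('FL',(292,189.5),(286.6,223.4))]:
    p,e=tri(d,a,s,b); print(n,p.round(4),e.round(4))
E
```

```text
knob [ 0.4795 -0.0245  0.1464] 0.0044
RL [0.6826 0.0913 0.1005] 0.0075
RR [ 0.6796 -0.1487  0.1012] 0.0024
FR [ 0.4422 -0.1438  0.1126] 0.0041
FL [0.4478 0.0982 0.1148] 0.0089
```

The lid is about 3° ajar. The knob is at about (0.480,-0.025,0.147), the hinge mid-point at about (0.684,-0.028), and the yaw is about -1.3°. I'll go above the knob first and check from close by.

```bash
cat >> h.py <<'E'
def go(x,y,z,a=None,flip=True):
    """numbers (cm, deg) from the current pose to TCP x,y,z with tool y (closing line) at world angle a deg"""
    T=tool(); p=T[:3,:3].T@(np.array([x,y,z])-T[:3,3])*100
    ya=np.degrees(np.arctan2(T[1,1],T[0,1])); r=0
    if a is not None:
        r=-(a-ya)  # tool z down: +roll is clockwise seen from above
        r=(r+90)%180-90 if flip else (r+180)%360-180
    print('go',p.round(2),'roll',round(r,1),'| at',T[:3,3].round(4),'yang',round(ya,1),'q6',round(np.degrees(read_state()['q'][5]),1))
E
python3 - <<'E'
from h import *
print(tool().round(3).tolist()); go(.4795,-.0245,.25,88.7)
E
```

```text
[[0.973, 0.229, -0.0, 0.137], [0.229, -0.973, 0.0, -0.584], [-0.0, -0.0, -1.0, 0.219], [0.0, 0.0, 0.0, 1.0]]
go [ 46.12 -46.64  -3.14] roll 14.5 | at [ 0.1373 -0.5841  0.2186] yang -76.8 q6 -4.9
```

>>> play_rows --targets '[3,-3,-3,0,6,-6,-3.1,0,10,-10,-3.1,0,14,-14,-3.1,0,17,-17,-3.1,0,20,-20,-3.1,0,23,-23.3,-3.1,0,23,-23.3,-3.1,0]' --grip 7 --grip_force 30

```text
t: 1.12
tool_pos: [0.3074, -0.3048, 0.2499]
orientation: [3.12, 0.361, 0.001]
force: [1.9, -1.1, 0.5]
opening: 0.0699
gripper_force: 0.0
```

>>> play_rows --targets '[3,-3,0,2,6,-6,0,5,9,-9,0,8,12,-12,0,11,15,-15,0,14.5,18,-18,0,14.5,21,-21,0,14.5,23,-23.3,0,14.5]'

```text
t: 1.78
tool_pos: [0.4785, -0.0245, 0.2499]
orientation: [-3.141, 0.034, -0.002]
force: [-0.4, -0.0, -0.7]
opening: 0.0702
gripper_force: 0.0
```

```bash
python3 - <<'E'
from h import *
go(.4795,-.0245,.1285,88.7)
w=cam('wrist'); save(w,'w1.png'); print(proj(w,[.4795,-.0245,.1475]), w['T'][:3,3])
go(.4795,-.0245,.1285,88.7)
E
```

```text
go [ 0.09 -0.   12.14] roll 0.1 | at [ 0.4785 -0.0245  0.2499] yang -91.2 q6 82.2
[282.92780978 207.50307984] [ 0.55969942 -0.02658478  0.41743874]
go [-0.08  0.52 12.12] roll 0.2 | at [ 0.4801 -0.0197  0.2497] yang -91.1 q6 82.4
```

View pics/w1.png

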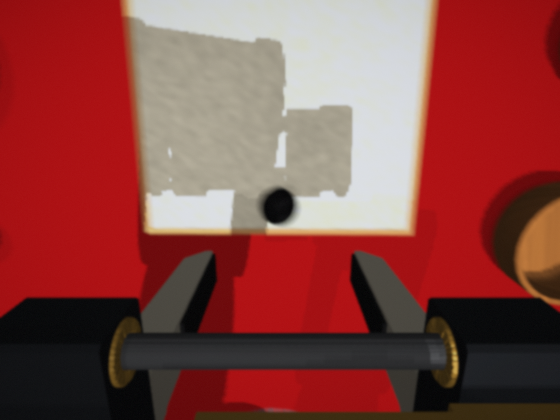

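The wrist image shows the knob at (280,205), but the arm was still settling when I took it. I'll re-measure at rest.

>>> play_rows --targets '[0,0,0,0,0,0,0,0,0,0,0,0]'

```text
t: 2.08
tool_pos: [0.4771, -0.0277, 0.2497]
orientation: [3.141, -0.036, -0.0]
force: [0.3, -0.5, -0.5]
opening: 0.0698
gripper_force: 0.0
```

```bash
python3 - <<'E'
from h import *
w=cam('wrist'); g=cv2.cvtColor(w['image'],cv2.COLOR_RGB2GRAY)[180:232,230:340]<60
ys,xs=np.nonzero(g); u,v=(xs.min()+xs.max())/2+230,(ys.min()+ys.max())/2+180; print(u,v,np.ptp(xs),np.ptp(ys),g.sum())
for z in(.1385,.1475): print(onz(w,u,v,z))
K=onz(w,u,v,.1475); go(K[0],K[1],.1285,88.7)
E
```

```text
277.5 205.5 35 35 1002
[ 0.47725263 -0.02323255  0.1385    ]
[ 0.47987938 -0.0234448   0.1475    ]
go [ 0.27 -0.47 12.12] roll -0.1 | at [ 0.4771 -0.0281  0.2497] yang -91.4 q6 81.9
```

>>> play_rows --targets '[0.3,-0.4,3,0,0.3,-0.4,6,0,0.3,-0.4,8,0,0.3,-0.4,10,0,0.3,-0.4,11.3,0,0.3,-0.4,12.1,0,0.3,-0.4,12.1,0,0.3,-0.4,12.1,0]'

```text
t: 2.8
tool_pos: [0.4804, -0.0239, 0.129]
orientation: [3.141, -0.037, 0.0]
force: [0.4, 0.4, 1.4]
opening: 0.0706
gripper_force: 0.0
```

>>> play_rows --targets '[0,0,0,0,0,0,0,0,0,0,0,0,0,0,0,0,0,0,0,0,0,0,0,0]' --grip 0 --grip_force 25

```text
t: 3.3
tool_pos: [0.4806, -0.0231, 0.1289]
orientation: [3.141, -0.035, 0.001]
force: [-0.5, -0.6, 0.9]
opening: 0.0345
gripper_force: 0.0
```

```bash
python3 - <<'E'
from h import *
import math
s=read_state(); print(s['tool_pos'],s['opening'],s['gripper_force'],s['force'])
T=tool(); K=T[:3,3]+np.array([0,0,.019]); H=np.array([.684,.0925]); 
th0=math.asin((K[2]-.0925)/math.hypot(.205,.046))-math.atan2(.046,.205); print('th0',th0, 'hinge x', K[0]+.205*math.cos(th0)+.046*math.sin(th0))
X=K[0]+.205*math.cos(th0)-.046*math.sin(th0)
for th in np.radians(range(5,105,5)):
    kx=X-.205*math.cos(th)+.046*math.sin(th); kz=.0925+.205*math.sin(th)+.046*math.cos(th)
    print(round(math.degrees(th)),round((kx-K[0])*100,2),round((K[2]-kz)*100,2))
E
```

```text
[ 0.48063267 -0.02306069  0.12887883] 0.03454213098406192 0.0 [-0.46487092 -0.60159892  0.94059653]
th0 0.04600401758442163 hinge x 0.687531222724809
5 0.25 -0.83
10 0.88 -2.55
15 1.66 -4.21
20 2.58 -5.8
25 3.63 -7.29
30 4.81 -8.7
35 6.11 -9.99
40 7.52 -11.16
45 9.02 -12.21
50 10.61 -13.12
55 12.28 -13.89
60 14.0 -14.52
65 15.77 -14.99
70 17.58 -15.3
75 19.4 -15.45
80 21.24 -15.45
85 23.06 -15.29
90 24.87 -14.96
95 26.64 -14.48
100 28.36 -13.85
```

>>> play_rows --targets '[0,0,0,0,0,0,0,0,0.1,0,-0.3,0,0.25,0,-0.8,0,0.5,0,-1.7,0,0.9,0,-2.5,0,1.25,0,-3.4,0,1.65,0,-4.2,0]'

```text
t: 3.97
tool_pos: [0.4967, -0.024, 0.1705]
orientation: [3.141, -0.036, -0.002]
force: [1.4, -4.7, -5.9]
opening: 0.0289
gripper_force: 25.0
```

>>> play_rows --targets '[0.2,0,-0.4,0,0.5,0,-0.9,0,0.7,0,-1.3,0,0.95,0,-1.6,0,1.2,0,-2.0,0,1.45,0,-2.3,0,1.7,0,-2.7,0,2.0,0,-3.1,0]'

```text
t: 4.63
tool_pos: [0.5162, -0.0245, 0.2009]
orientation: [3.141, -0.036, -0.004]
force: [-1.4, -6.4, -5.0]
opening: 0.0286
gripper_force: 25.0
```

```bash
python3 - <<'E'
from h import *
s=read_state(); print(s['tool_pos'],s['opening'],s['gripper_force'],s['force'])
d=cam('side');cv2.imwrite('pics/s2.png',cv2.resize(d['image'][80:260,160:360,::-1],None,fx=3,fy=3))
E
```

```text
[ 0.51616584 -0.02454223  0.20085655] 0.028581454674987353 24.999078512191772 [-1.39811851 -6.44670208 -4.95076583]
```

View pics/s2.png

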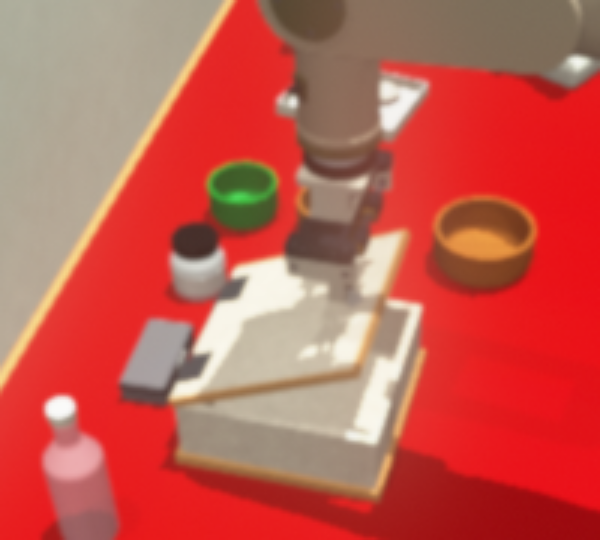

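The lid is at about 25° and held in the gripper. I'll continue to about 45°.

>>> play_rows --targets '[0.3,0,-0.4,0,0.6,0,-0.7,0,0.9,0,-1.1,0,1.2,0,-1.4,0,1.5,0,-1.8,0,1.85,0,-2.1,0,2.2,0,-2.4,0,2.5,0,-2.7,0]'

```text
t: 5.35
tool_pos: [0.5411, -0.0252, 0.2279]
orientation: [3.14, -0.036, -0.005]
force: [-1.6, -6.7, -4.2]
opening: 0.0283
gripper_force: 25.0
```

>>> play_rows --targets '[0.35,0,-0.3,0,0.7,0,-0.6,0,1.05,0,-0.9,0,1.4,0,-1.2,0,1.8,0,-1.5,0,2.2,0,-1.75,0,2.6,0,-2.0,0,2.9,0,-2.2,0]'

```text
t: 6.02
tool_pos: [0.5702, -0.026, 0.25]
orientation: [3.14, -0.036, -0.005]
force: [-2.8, -7.2, -3.8]
opening: 0.0287
gripper_force: 25.0
```

>>> play_rows --targets '[0,0,0,0,0,0,0,0,0,0,0,0]'

```text
t: 6.27
tool_pos: [0.5707, -0.026, 0.2504]
orientation: [3.14, -0.036, -0.002]
force: [-0.8, -5.7, -1.8]
opening: 0.0286
gripper_force: 25.0
```

>>> play_rows --targets '[0,0,0,0,0,0,0,0,0,0,0,0,0,0,0,0,0,0,-2,0,0,0,-4,0,0,0,-6,0,0,0,-6,0]' --grip 7

```text
t: 6.93
tool_pos: [0.5727, -0.025, 0.3158]
orientation: [3.141, -0.034, 0.011]
force: [0.4, 0.2, 0.9]
opening: 0.0696
gripper_force: 0.0
```

```bash
python3 - <<'E'
from h import *
d=cam('side');save(d,'s3.png')
E
```

>>> play_rows --targets '[0,0,0,0,0,0,0,0,0,0,0,0,0,0,0,0,0,0,0,0,0,0,0,0,0,0,0,0,0,0,0,0]'

```text
t: 7.65
tool_pos: [0.571, -0.0251, 0.3105]
orientation: [-3.141, 0.035, 0.0]
force: [-0.6, -0.9, 0.2]
opening: 0.0702
gripper_force: 0.0
```

>>> play_rows --targets '[0,0,0,0,0,0,0,0,0,0,0,0,0,0,0,0,0,0,0,0,0,0,0,0,0,0,0,0,0,0,0,0]'

```text
t: 8.32
tool_pos: [0.571, -0.0251, 0.3106]
orientation: [-3.141, 0.035, 0.0]
force: [0.6, 0.7, -0.0]
opening: 0.0696
gripper_force: 0.0
```

>>> play_rows --targets '[0,0,0,0,0,0,0,0,0,0,0,0,0,0,0,0,0,0,0,0,0,0,0,0,0,0,0,0,0,0,0,0]'

```text
t: 8.98
tool_pos: [0.571, -0.0251, 0.3106]
orientation: [3.141, -0.035, -0.0]
force: [0.6, -0.1, 1.0]
opening: 0.0702
gripper_force: 0.0
```

```bash
python3 - <<'E'
from h import *
d=cam('side');w=cam('wrist')
a=cv2.imread('pics/s3.png'); b=d['image'][:,:,::-1]
print('mean diff lid', np.abs(a[130:240,180:320].astype(int)-b[130:240,180:320]).mean())
o=np.hstack([cv2.resize(b[110:260,190:340],None,fx=2.6,fy=2.6),cv2.resize(w['image'][:,:,::-1],(520,390))]); cv2.imwrite('pics/m3.png',cv2.resize(o,(800,345)))
s=read_state(); print(s['tool_pos'],s['opening'],s['force'])
E
```

```text
mean diff lid 1.0091774891774892
[ 0.57096508 -0.02512858  0.3106336 ] 0.0696504564462325 [ 0.89568864  0.85072514 -0.34823089]
```

View pics/m3.png

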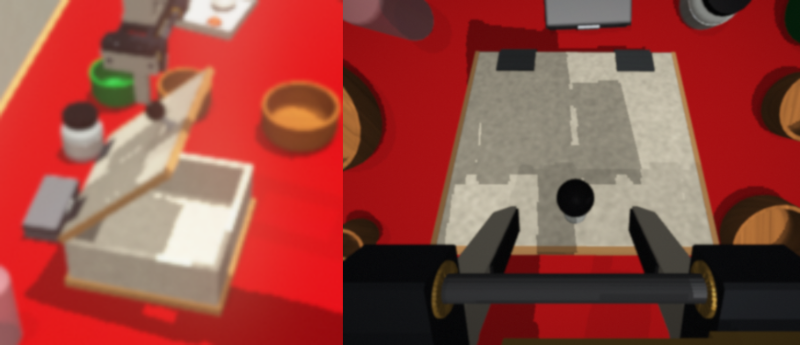

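The lid holds at about 45° with nothing touching it, and the case is empty. I'll measure the knob's angle, then regrasp.

```bash
cat >> h.py <<'E'
HX=.6835
def knob(th,X=HX):
    return np.array([X-.205*np.cos(th)+.046*np.sin(th),-.0235-.0227*(X-.48-.205*np.cos(th)),.0925+.205*np.sin(th)+.046*np.cos(th)])
E
python3 - <<'E'
from h import *
w=cam('wrist'); g=(w['image'].max(2)<45).astype(np.uint8)[200:300,220:345]
n,l,st,ce=cv2.connectedComponentsWithStats(g)
for i in range(1,n):
    if st[i,4]>300: print(ce[i]+[220,200],st[i])
for a in range(38,52,2): print(a,proj(w,knob(np.radians(a))),knob(np.radians(a)).round(4))
go(*(knob(np.radians(45))-[0,0,.019]),88.7)
E
```

```text
[284.28571429 240.60126984] [  43   18   44   46 1575]
38 [282.6210706  256.58605029] [ 0.5503 -0.0245  0.255 ]
40 [282.55983589 251.61588998] [ 0.556  -0.0246  0.2595]
42 [282.49702986 246.04750112] [ 0.5619 -0.0247  0.2639]
44 [282.43273646 239.85241261] [ 0.568  -0.0248  0.268 ]
46 [282.36706082 233.00299797] [ 0.5742 -0.0249  0.2719]
48 [282.30013138 225.47296377] [ 0.5805 -0.025   0.2756]
50 [282.23210198 217.23790786] [ 0.587  -0.0251  0.2791]
go [ 0.01 -0.03  5.97] roll 0.0 | at [ 0.571  -0.0251  0.3106] yang -91.3 q6 83.6
```

>>> play_rows --targets '[-0.3,0,2,0,-0.3,0,4,0,-0.3,0,5.3,0,-0.3,0,6.2,0,-0.3,0,6.2,0]'

```text
t: 9.55
tool_pos: [0.5668, -0.0249, 0.2461]
orientation: [-3.141, 0.035, 0.006]
force: [-0.5, -0.1, 0.0]
opening: 0.0702
gripper_force: 0.0
```

>>> play_rows --targets '[0,0,0,0,0,0,0,0,0,0,0,0,0,0,0,0,0,0,0,0,0,0,0,0,0,0,0,0,0,0,0,0]' --grip 0

```text
t: 10.22
tool_pos: [0.5681, -0.026, 0.249]
orientation: [3.14, -0.036, 0.001]
force: [-0.2, -5.2, 1.1]
opening: 0.029
gripper_force: 25.0
```

>>> play_rows --targets '[0.3,0,-0.2,0,0.8,0,-0.5,0,1.35,0,-0.8,0,1.9,0,-1.1,0,2.4,0,-1.35,0,3,0,-1.65,0,3.55,0,-1.9,0,4.1,0,-2.1,0]'

```text
t: 10.88
tool_pos: [0.6082, -0.027, 0.2689]
orientation: [3.14, -0.037, -0.005]
force: [-4.0, -6.4, -0.2]
opening: 0.0286
gripper_force: 25.0
```

>>> play_rows --targets '[0.6,0,-0.2,0,1.2,0,-0.4,0,1.8,0,-0.55,0,2.4,0,-0.75,0,2.95,0,-0.9,0,2.95,0,-0.9,0,2.95,0,-0.9,0]'

```text
t: 11.47
tool_pos: [0.6385, -0.0278, 0.2777]
orientation: [3.14, -0.037, -0.002]
force: [2.2, -6.3, -3.2]
opening: 0.0285
gripper_force: 25.0
```

```bash
python3 - <<'E'
from h import *
go(*(knob(np.radians(65))-[0,0,.019]),88.7); print(knob(np.radians(65)))
E
```

```text
go [ 0.   -0.17 -0.1 ] roll -0.0 | at [ 0.6385 -0.0278  0.2777] yang -91.3 q6 84.3
[ 0.63855341 -0.0261528   0.29773354]
```

>>> play_rows --targets '[0.6,0,-0.1,0,1.2,0,-0.2,0,1.8,0,-0.3,0,2.4,0,-0.35,0,3,0,-0.4,0,3.6,0,-0.46,0,4.2,0,-0.47,0,4.8,0,-0.47,0]'

```text
t: 12.13
tool_pos: [0.6859, -0.0291, 0.2827]
orientation: [3.14, -0.037, -0.004]
force: [-4.1, -6.0, 0.1]
opening: 0.0287
gripper_force: 25.0
```

>>> play_rows --targets '[0.7,0,0,0,1.3,0,0.05,0,1.9,0,0.1,0,2.5,0,0.15,0,3.1,0,0.25,0,3.7,0,0.35,0,4.3,0,0.5,0,4.9,0,0.65,0]'

```text
t: 12.8
tool_pos: [0.7353, -0.0304, 0.2769]
orientation: [3.14, -0.037, -0.002]
force: [-2.7, -6.3, 2.2]
opening: 0.0285
gripper_force: 25.0
```

>>> play_rows --targets '[0.4,0,0.1,0,0.4,0,0.1,0,0.4,0,0.1,0,0.4,0,0.1,0]'

```text
t: 13.13
tool_pos: [0.7399, -0.0306, 0.2758]
orientation: [3.14, -0.037, 0.001]
force: [2.6, -6.6, -0.3]
opening: 0.0292
gripper_force: 25.0
```

>>> play_rows --targets '[0,0,0,0,0,0,0,0,0,0,0,0,0,0,0,0,0,0,-2,0,0,0,-4,0,0,0,-6,0,0,0,-8,0]' --grip 7

```text
t: 13.8
tool_pos: [0.7392, -0.0284, 0.3567]
orientation: [-3.141, 0.034, 0.0]
force: [0.4, -0.2, -0.1]
opening: 0.0694
gripper_force: 0.0
```

```bash
python3 - <<'E'
from h import *
d=cam('side');w=cam('wrist')
b=d['image'][:,:,::-1]
o=np.hstack([cv2.resize(b[70:300,160:390],(390,390)),cv2.resize(w['image'][:,:,::-1],(520,390))]); cv2.imwrite('pics/m4.png',cv2.resize(o,(800,343)))
s=read_state(); print(s['tool_pos'],s['opening'],s['force'],s['q'])
for a in range(84,98,2): print(a,proj(w,knob(np.radians(a))))
g=(w['image'].max(2)<45).astype(np.uint8)[150:300,220:345]
n,l,st,ce=cv2.connectedComponentsWithStats(g)
for i in range(1,n):
    if st[i,4]>300: print(ce[i]+[220,150],st[i])
E
```

```text
[ 0.74053189 -0.02861226  0.36099133] 0.06983336767980296 [ 1.33252663 -0.36637944  0.69278077] [-1.07904798e-01  5.39136705e-01  7.33666209e-01  2.93477351e-04
  1.86159452e+00  1.48478630e+00]
84 [282.54953826 268.77618784]
86 [282.54109599 258.91397959]
88 [282.53499492 248.87079311]
90 [282.53128655 238.68769767]
92 [282.53000544 228.40737988]
94 [282.53116855 218.07365181]
96 [282.53477481 207.73093138]
[285.90251572 230.02830189] [  46   60   41   40 1272]
```

View pics/m4.png

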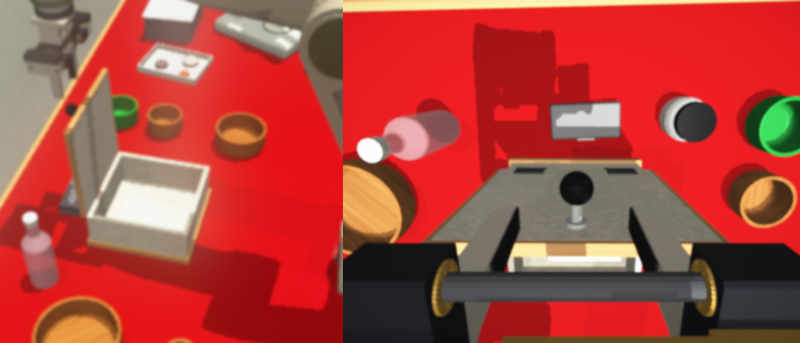

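The lid stands at about 92° and the gripper is clear of it. Next I'll look down at the open case from the front and then go for the large bowl.

>>> play_rows --targets '[-4,0,-1,0,-8,0,-1,0,-12,0,-1,0,-16,0,-1,0,-20,0,-1,0,-24,0,-1,0,-27,0,-1,0,-27,0,-1,0]'

```text
t: 14.57
tool_pos: [0.4652, -0.0223, 0.3654]
orientation: [-3.141, 0.035, 0.001]
force: [-1.1, 0.6, 0.7]
opening: 0.07
gripper_force: 0.0
```

>>> play_rows --targets '[0,0,0,0,0,0,0,0,0,0,0,0,0,0,0,0]'

```text
t: 14.9
tool_pos: [0.4702, -0.0229, 0.3651]
orientation: [-3.141, 0.035, 0.002]
force: [0.2, 0.3, -0.2]
opening: 0.0702
gripper_force: 0.0
```

```bash
python3 - <<'E'
from h import *
w=cam('wrist'); im=w['image'].copy()
C=np.array([.566,-.0255]);a=np.radians(-1.3); X=np.array([np.cos(a),np.sin(a)]);Y=np.array([-X[1],X[0]])
for sx in(-1,1):
  for sy in(-1,1):
    for h in(.1075,.1175):
      p=proj(w,np.append(C+h*(sx*X+sy*Y),.092)); cv2.circle(im,tuple(p.astype(int)),3,(0,0,255),-1)
cv2.imwrite('pics/w5.png',im[:,:,::-1]); print(w['T'][:3,3])
go(.614-.06,.368+.06,.30,-45)
s=cam('scene')
for c in blobs(s):
    u,v=c[:,0].mean(0)
    for k in BW:
        try: m,r,e=fitrim(s,c,*BW[k])
        except Exception: continue
        if e<.0012 and 250<cv2.contourArea(c)<4000 and len(c)>12: print(k,u,v,m,e)
E
```

```text
[ 0.55181839 -0.02502913  0.53245276]
go [  7.39 -45.26   6.52] roll -46.3 | at [ 0.4702 -0.0229  0.3652] yang -91.3 q6 82.2
small 173.6551724137931 322.7241379310345 [ 0.61507235 -0.37174899] 0.00028648977377273535
medium 149.8 256.93333333333334 [ 0.39778973 -0.35162538] 0.0002902075024093268
large 393.7142857142857 200.57142857142858 [0.61462348 0.3691342 ] 0.00015959798435148523
tiny 351.1333333333333 163.2 [0.40700399 0.36243237] 0.00011309107817364658
small 371.15384615384613 49.38461538461539 [-0.03069143  0.9049983 ] 0.0
tiny 371.15384615384613 49.38461538461539 [-0.03743835  0.93109218] 0.0h.py:32: RuntimeWarning: Mean of empty slice.
  return m,np.hypot(*(Q-m).T).mean(), np.std(np.hypot(*(Q-m).T))
  ret = ret.dtype.type(ret / rcount)
  ret = _var(a, axis=axis, dtype=dtype, out=out, ddof=ddof,
  arrmean = um.true_divide(arrmean, div, out=arrmean,
  ret = ret.dtype.type(ret / rcount)
```

View pics/w5.png

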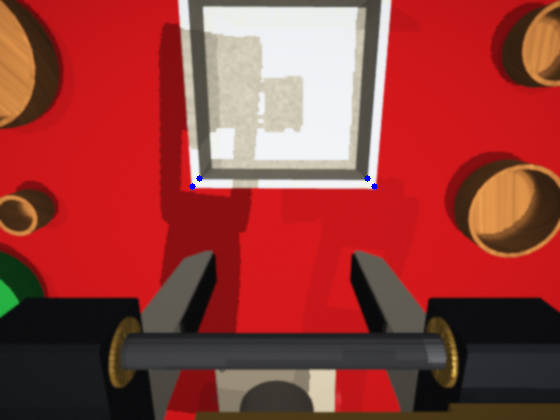

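The predicted front corners, (193,186) and (374,186), sit within about 1 mm of the real ones at (191,188) and (377,188), so the case centre is about (0.5655,-0.026). Now the large bowl.

>>> play_rows --targets '[0,-3,0,0,1,-6,0,0,2,-9,0,0,3,-13,0,0,4,-16,0,0,4,-20,0,0,4,-23,0,0,4,-23,0,0]' --grip 5

```text
t: 15.67
tool_pos: [0.5143, 0.2114, 0.3644]
orientation: [-3.14, 0.027, 0.004]
force: [0.9, -0.0, 0.3]
opening: 0.0499
gripper_force: 0.0
```

>>> play_rows --targets '[0.5,-3,1,-6,1,-6,2,-12,1.5,-9,3,-18,2,-12,4,-24,2.5,-15,5,-30,3,-18,6,-37,3.4,-21,6.5,-43,3.4,-22.3,6.5,-46]'

```text
t: 16.33
tool_pos: [0.5531, 0.431, 0.2968]
orientation: [2.901, 1.206, -0.007]
force: [-0.7, -1.4, -0.5]
opening: 0.0499
gripper_force: 0.0
```

>>> play_rows --targets '[0,0,0,0,0,0,0,0,0,0,0,0,0,0,0,0]'

```text
t: 16.67
tool_pos: [0.5542, 0.4272, 0.3015]
orientation: [2.907, 1.191, 0.001]
force: [0.8, 0.6, 0.8]
opening: 0.0502
gripper_force: 0.0
```

```bash
cat >> h.py <<'E'
def rims(d,names=BW,exp=None,tol=.05):
    """measured centre of each bowl near its expected place"""
    out={}
    for c in blobs(d,300):
        if len(c)<12: continue
        b=c[:,0]; 
        for k in names:
            try: m,r,e=fitrim(d,c,*BW[k])
            except Exception: continue
            if e<.002 and np.linalg.norm(m-exp[k])<tol: print(k,m.round(4),'sd',round(e,5),'box',b.min(0),b.max(0)); out[k]=m
    return out
E
python3 - 2>/dev/null <<'E'
from h import *
w=cam('wrist'); save(w,'w6.png')
E={'large':np.array([.614,.368])}
rims(w,['large'],E); rims(cam('side'),['large'],E)
go(.614-.0598,.368+.0598,.029,-45)
E
```

```text
large [0.6137 0.369 ] sd 0.00016 box [279  95] [429 244]
go [ 2.000e-02 -4.000e-02  2.727e+01] roll -0.4 | at [0.5541 0.4273 0.3017] yang -45.4 q6 78.8
```

>>> play_rows --targets '[0,-0.1,4,0,0,-0.1,8,0,0,-0.1,12,0,0,-0.1,16,0,0,-0.1,20,0,0,-0.1,23,0,0,-0.1,25.5,0,0,-0.1,27,0]'

```text
t: 17.43
tool_pos: [0.5513, 0.4271, 0.0271]
orientation: [2.905, 1.193, -0.007]
force: [0.5, -0.1, -0.4]
opening: 0.0502
gripper_force: 0.0
```

>>> play_rows --targets '[0,0,0,0,0,0,0,0,0,0,0,0,0,0,0,0,0,0,0,0,0,0,0,0,0,0,0,0,0,0,0,0]' --grip 0 --grip_force 40

```text
t: 18.1
tool_pos: [0.5537, 0.4293, 0.0321]
orientation: [-2.905, -1.195, -0.003]
force: [-0.0, -2.5, 4.8]
opening: 0.0067
gripper_force: 40.0
```

>>> play_rows --targets '[0,0,-1,0,0,0,-3,0,0,0,-6,0,0,0,-9,0,0,0,-12,0,0,0,-15,0,0,0,-18,0,0,0,-20,0]'

```text
t: 18.77
tool_pos: [0.553, 0.4296, 0.2349]
orientation: [-2.904, -1.195, -0.004]
force: [0.4, 0.3, -0.7]
opening: 0.0068
gripper_force: 40.0
```

>>> play_rows --targets '[0,0,0,0,0,0,0,0,0,0,0,0,0,0,0,0]'

```text
t: 19.1
tool_pos: [0.5516, 0.4283, 0.2274]
orientation: [2.905, 1.195, -0.008]
force: [0.2, -0.5, -2.2]
opening: 0.0068
gripper_force: 40.0
```

```bash
python3 - 2>/dev/null <<'E'
from h import *
w=cam('wrist'); s=read_state(); print(s['force'],s['opening'],s['gripper_force'])
T=tool(); zr=T[2,3]+.035
for c in blobs(w,2000):
    m,r,e=fitrim(w,c,.088,zr); off=m-T[:2,3]; print(m,e,'offset from TCP',off, np.linalg.norm(off))
C=np.array([.5655,-.026]); go(C[0]-.0598,C[1]+.0598,.24,-45); save(w,'w7.png')
E
```

```text
[-0.18198718 -0.21629485 -1.93531632] 0.006793823418728285 39.976065158843994
[0.53633447 0.35773342] 1.547388898551179e-15 offset from TCP [-0.01535189 -0.07060777] 0.07225743801624467
[0.67775431 0.40254608] 0.0 offset from TCP [ 0.12606794 -0.0257951 ] 0.12867988846736766
go [-31.04  24.79  -1.12] roll -0.3 | at [0.5517 0.4283 0.2275] yang -45.3 q6 78.9
```

View pics/w7.png

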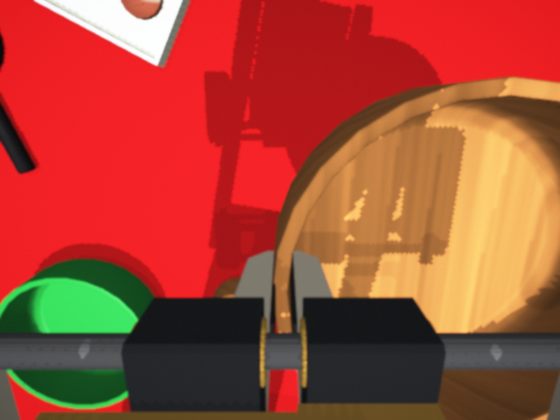

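The large bowl is held, with its wall between the fingers at about (285,300). I'll carry it over the case, raised and pulled toward the robot first.

>>> play_rows --targets '[-2,-2,-1.5,0,-4,-3,-3,0,-6.5,-1,-4,0,-9,1.5,-4,0,-11.5,4,-4,0,-14,6.5,-4,0,-16.5,9,-4,0,-19,11.5,-4,0]'

```text
t: 19.82
tool_pos: [0.4977, 0.212, 0.269]
orientation: [-2.905, -1.196, 0.004]
force: [0.6, 0.6, -1.8]
opening: 0.0067
gripper_force: 40.0
```

>>> play_rows --targets '[-2.5,2.5,0,0,-5,5,0,0,-7,7.5,0,0,-9,10,0,0,-11,12,0,0,-12,13.3,0,0,-12,13.3,0,0,-12,13.3,0,0]'

```text
t: 20.48
tool_pos: [0.5065, 0.034, 0.2694]
orientation: [-2.906, -1.192, 0.003]
force: [-0.7, 0.0, -1.8]
opening: 0.0067
gripper_force: 40.0
```

>>> play_rows --targets '[0,0,0,0,0,0,0,0,0,0,0,0,0,0,0,0]'

```text
t: 20.82
tool_pos: [0.507, 0.0356, 0.2707]
orientation: [-2.904, -1.197, 0.0]
force: [0.6, 0.1, -1.8]
opening: 0.0067
gripper_force: 40.0
```

```bash
python3 - 2>/dev/null <<'E'
from h import *
s=read_state(); print(s['force'],s['opening'])
C=np.array([.5655,-.026]); go(C[0]-.0598,C[1]+.0598,.04,-45)
d=cam('side');cv2.imwrite('pics/s8.png',cv2.resize(d['image'][60:280,160:400,::-1],None,fx=2.5,fy=2.5))
E
```

```text
[ 0.58679127  0.14568538 -1.80041864] 0.006748760235424898
go [-0.22  0.04 23.07] roll -0.2 | at [0.507  0.0356 0.2707] yang -45.2 q6 43.4
```

View pics/s8.png

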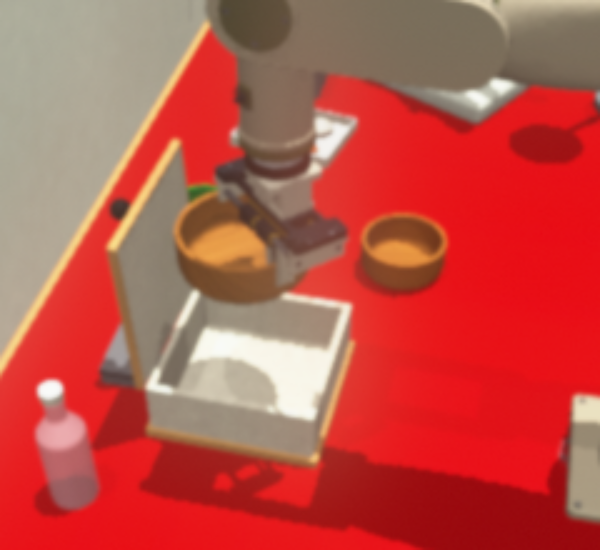

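The bowl hangs level above the case. I'll lower it to the floor.

>>> play_rows --targets '[-0.2,0,3,0,-0.2,0,7,0,-0.2,0,11,0,-0.2,0,14,0,-0.2,0,17,0,-0.2,0,19,0,-0.2,0,20.5,0,-0.2,0,21,0]'

```text
t: 21.53
tool_pos: [0.5034, 0.0338, 0.0577]
orientation: [-2.903, -1.195, 0.007]
force: [0.1, -0.0, -2.6]
opening: 0.0067
gripper_force: 40.0
```

>>> play_rows --targets '[0,0,0.5,0,0,0,1,0,0,0,1.4,0,0,0,1.8,0,0,0,1.8,0,0,0,1.8,0]'

```text
t: 22.03
tool_pos: [0.5059, 0.0333, 0.0431]
orientation: [2.905, 1.195, 0.001]
force: [1.0, -0.1, -1.9]
opening: 0.007
gripper_force: 40.0
```

```bash
python3 - 2>/dev/null <<'E'
from h import *
s=read_state(); print(s['force'],s['opening'])
C=np.array([.5655,-.026]); go(C[0]-.0598,C[1]+.0598,.04,-45)
E
```

```text
[ 1.03634355 -0.09649898 -1.88187854] 0.007030913088702175
go [ 0.02 -0.05  0.31] roll -0.3 | at [0.5059 0.0333 0.0431] yang -45.3 q6 43.2
```

>>> play_rows --targets '[0,0,0.15,0,0,0,0.3,0,0,0,0.3,0]'

```text
t: 22.28
tool_pos: [0.5064, 0.0333, 0.042]
orientation: [2.905, 1.195, 0.001]
force: [-8.7, -0.4, 16.2]
opening: 0.0068
gripper_force: 40.0
```

>>> play_rows --targets '[0,0,0,0,0,0,0,0,0,0,0,0,0,0,-1,0,0,0,-4,0,0,0,-8,0,0,0,-12,0,0,0,-16,0]' --grip 3

```text
t: 22.95
tool_pos: [0.5052, 0.0333, 0.2021]
orientation: [-2.905, -1.195, 0.0]
force: [0.5, 0.2, 0.2]
opening: 0.03
gripper_force: 0.0
```

>>> play_rows --targets '[0,0,-3,0,0,0,-6,0,0,0,-9,0,0,0,-10,0,0,0,-10,0,0,0,-10,0]'

```text
t: 23.45
tool_pos: [0.5058, 0.0333, 0.2997]
orientation: [2.905, 1.195, 0.001]
force: [-0.2, -1.2, -1.0]
opening: 0.0299
gripper_force: 0.0
```

```bash
python3 - 2>/dev/null <<'E'
from h import *
w=cam('wrist');print(read_state()['tool_pos'])
import h
h.BW['large']=(.088,.072); 
E={'large':np.array([.5655,-.026])}
rims(w,['large'],E); rims(cam('side'),['large'],E)
h.BW['large']=(.088,.064); s=cam('scene')
E={'medium':np.array([.397,-.352]),'small':np.array([.614,-.373]),'tiny':np.array([.406,.361])}
rims(s,['medium','small','tiny'],E)
h.BW['large']=(.088,.072); rims(s,['large'],{'large':np.array([.5655,-.026])})
save(w,'w9.png')
E
```

```text
[0.50516187 0.03330868 0.29827341]
large [ 0.5656 -0.0241] sd 0.00098 box [280  95] [432 245]
large [ 0.5672 -0.0306] sd 0.00092 box [235 185] [284 222]
small [ 0.6151 -0.3719] sd 0.00014 box [153 301] [193 342]
medium [ 0.3978 -0.3515] sd 0.00031 box [125 233] [176 281]
tiny [0.407  0.3624] sd 0.00011 box [342 153] [360 174]
```

View pics/w9.png

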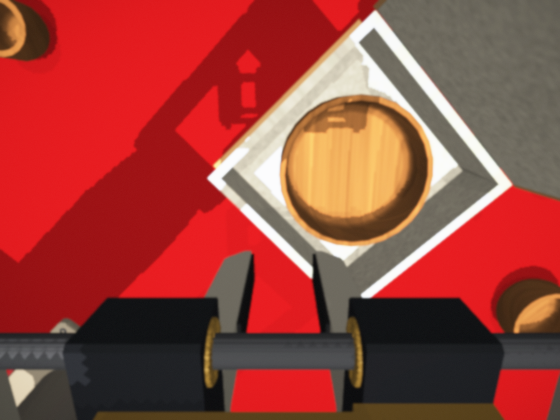

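The large bowl stands centred in the case at about (0.5656,-0.024). Next is the medium bowl.

```bash
python3 - 2>/dev/null <<'E'
from h import *
go(.3507,-.3057,.20,-45)
E
```

```text
go [-34.77  13.28   9.79] roll -0.3 | at [0.5047 0.0333 0.2974] yang -45.3 q6 43.2
```

>>> play_rows --targets '[-3,1,0,0,-6.5,2.5,0,0,-10,4,0,0,-13.5,5.2,0,0,-17,6.5,1,0,-20.5,7.8,2,0,-24,9.2,3,0,-27,10.3,4,0]'

```text
t: 24.27
tool_pos: [0.3844, -0.2312, 0.2576]
orientation: [-2.904, -1.194, 0.002]
force: [0.8, -0.2, -0.0]
opening: 0.0303
gripper_force: 0.0
```

>>> play_rows --targets '[-3,1,2,0,-6,2.3,4,0,-7.8,3,5.8,0,-7.8,3,5.8,0,-7.8,3,5.8,0,-7.8,3,5.8,0,-7.8,3,5.8,0]'

```text
t: 24.85
tool_pos: [0.3528, -0.3054, 0.2024]
orientation: [2.904, 1.197, 0.001]
force: [-0.4, 0.7, -0.4]
opening: 0.0303
gripper_force: 0.0
```

```bash
python3 - 2>/dev/null <<'E'
from h import *
w=cam('wrist'); m=rims(w,['medium'],{'medium':np.array([.397,-.352])})['medium']
go(m[0]-.0463,m[1]+.0463,.052,-45)
E
```

```text
medium [ 0.3963 -0.3516] sd 0.00075 box [277 119] [429 270]
go [-0.19 -0.25 15.07] roll -0.2 | at [ 0.3529 -0.3055  0.2027] yang -45.2 q6 -2.0
```

>>> play_rows --targets '[-0.2,-0.2,3,0,-0.2,-0.2,6,0,-0.2,-0.2,9,0,-0.2,-0.2,11.5,0,-0.2,-0.2,13.5,0,-0.2,-0.2,14.7,0,-0.2,-0.2,15,0,-0.2,-0.2,15,0]' --grip 4

```text
t: 25.57
tool_pos: [0.3495, -0.3052, 0.0516]
orientation: [-2.904, -1.197, 0.0]
force: [-0.2, 0.2, -0.3]
opening: 0.0402
gripper_force: 0.0
```

>>> play_rows --targets '[0,0,0,0,0,0,0,0,0,0,0,0]'

```text
t: 25.82
tool_pos: [0.3501, -0.3068, 0.0533]
orientation: [2.903, 1.195, 0.001]
force: [-0.1, 0.4, 0.3]
opening: 0.04
gripper_force: 0.0
```

```bash
python3 - 2>/dev/null <<'E'
from h import *
go(.35,-.3053,.050,-45)
E
```

```text
go [ 0.1  -0.12  0.33] roll -0.3 | at [ 0.3501 -0.3068  0.0533] yang -45.3 q6 -2.3
```

>>> play_rows --targets '[0,-0.1,0.2,0,0,-0.1,0.3,0,0,-0.1,0.3,0]'

```text
t: 26.07
tool_pos: [0.3484, -0.3053, 0.0488]
orientation: [2.905, 1.195, 0.0]
force: [-0.1, -0.2, 0.6]
opening: 0.0403
gripper_force: 0.0
```

>>> play_rows --targets '[0,0,0,0,0,0,0,0,0,0,0,0,0,0,0,0,0,0,0,0,0,0,0,0,0,0,0,0,0,0,0,0]' --grip 0 --grip_force 55

```text
t: 26.73
tool_pos: [0.3486, -0.3054, 0.0489]
orientation: [2.905, 1.195, 0.0]
force: [0.7, -1.0, 0.3]
opening: 0.0062
gripper_force: 54.5
```

>>> play_rows --targets '[0,0,-0.5,0,0,0,-1.5,0,0,0,-3,0,0,0,-5,0,0,0,-7,0,0,0,-9,0,0,0,-9,0,0,0,-9,0]'

```text
t: 27.4
tool_pos: [0.3493, -0.3062, 0.1405]
orientation: [2.902, 1.194, 0.002]
force: [0.3, -0.2, -1.6]
opening: 0.0063
gripper_force: 54.5
```

```bash
python3 - 2>/dev/null <<'E'
from h import *
w=cam('wrist'); save(w,'w10.png'); s=read_state(); print(s['force'],s['opening'],s['wrist_torque'])
T=tool(); 
for k in ('side','scene'):
  d=cam(k)
  for c in blobs(d,300):
    for zr in (T[2,3]+.011,):
        try: m,r,e=fitrim(d,c,.069,zr)
        except Exception: continue
        if e<.003 and np.linalg.norm(m-[.396,-.352])<.05: print(k,m,e)
print(T[:3,3])
E
```

```text
[-0.81588408  0.98368713 -1.70649287] 0.006228588275973927 [0.00769785 0.06771721 0.03076762]
[ 0.34856137 -0.30538984  0.1388851 ]
```

```bash
python3 - 2>/dev/null <<'E'
from h import *
go(.518,.0212,.21,-45)
E
```

```text
go [ 35.02 -11.19  -7.23] roll -0.3 | at [ 0.3478 -0.3046  0.1374] yang -45.3 q6 -2.3
```

>>> play_rows --targets '[1,-0.3,-2,0,4,-1.2,-4,0,7.5,-2.4,-6,0,11,-3.5,-7.2,0,14.5,-4.6,-7.2,0,18,-5.8,-7.2,0,21.5,-6.9,-7.2,0,25,-8,-7.2,0]'

```text
t: 28.22
tool_pos: [0.4696, -0.0706, 0.2094]
orientation: [-2.904, -1.195, 0.003]
force: [0.4, -0.3, -1.8]
opening: 0.0063
gripper_force: 54.5
```

>>> play_rows --targets '[3,-1,0,0,6,-2,0,0,8.5,-2.8,0,0,10,-3.2,0,0,10,-3.2,0,0,10,-3.2,0,0,10,-3.2,0,0,10,-3.2,0,0]'

```text
t: 28.88
tool_pos: [0.5178, 0.0196, 0.2102]
orientation: [-2.906, -1.194, 0.002]
force: [1.0, 0.6, -1.1]
opening: 0.0066
gripper_force: 54.5
```

```bash
python3 - 2>/dev/null <<'E'
from h import *
w=cam('wrist'); save(w,'w11.png'); T=tool(); print(T[:3,3],read_state()['force'])
d=cam('side'); 
h_=lambda im:im
o=np.hstack([cv2.resize(d['image'][90:230,180:320,::-1],(345,345)),cv2.resize(w['image'][:,:,::-1],(460,345))]);cv2.imwrite('pics/m11.png',cv2.resize(o,(800,343)))
go(.518,.0212,.0735,-45)
E
```

```text
[0.51789711 0.01956132 0.2104625 ] [ 0.13615661  0.45736864 -1.05104831]
go [ 0.12 -0.11 13.71] roll -0.4 | at [0.518  0.0196 0.2106] yang -45.4 q6 41.9
```

View pics/m11.png

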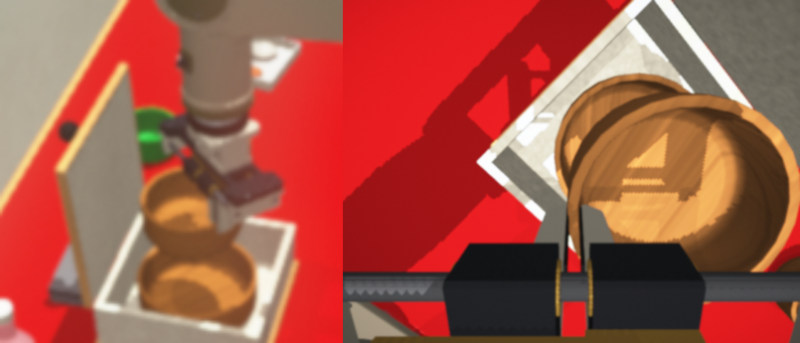

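The medium bowl is level above the large one. I'll lower it until the fingertips are just above the large rim, then release.

>>> play_rows --targets '[0.1,-0.1,3,0,0.1,-0.1,6,0,0.1,-0.1,8.5,0,0.1,-0.1,10.5,0,0.1,-0.1,12,0,0.1,-0.1,13,0,0.1,-0.1,13.4,0,0.1,-0.1,13.4,0]'

```text
t: 29.65
tool_pos: [0.5178, 0.0216, 0.0762]
orientation: [-2.905, -1.194, 0.002]
force: [-0.0, -0.2, -1.0]
opening: 0.0063
gripper_force: 54.5
```

>>> play_rows --targets '[0,0,0,0,0,0,0,0,0,0,0,0]'

```text
t: 29.9
tool_pos: [0.5194, 0.0219, 0.0782]
orientation: [2.904, 1.195, 0.003]
force: [0.8, 0.1, -1.1]
opening: 0.0065
gripper_force: 54.5
```

```bash
python3 - 2>/dev/null <<'E'
from h import *
go(.518,.0212,.0735,-45); print(read_state()['force'])
E
```

```text
go [-0.15 -0.05  0.47] roll -0.3 | at [0.5194 0.0219 0.0782] yang -45.3 q6 42.0
[ 0.78866304  0.05972516 -1.11639348]
```

>>> play_rows --targets '[-0.1,0,0.2,0,-0.1,0,0.4,0,-0.1,0,0.45,0,-0.1,0,0.45,0]'

```text
t: 30.23
tool_pos: [0.5175, 0.0213, 0.0721]
orientation: [-2.905, -1.195, 0.001]
force: [0.1, -0.1, -1.1]
opening: 0.006
gripper_force: 54.5
```

>>> play_rows --targets '[0,0,0,0,0,0,0,0,0,0,0,0,0,0,0,0,0,0,-4,0,0,0,-8,0,0,0,-12,0,0,0,-16,0]' --grip 2.5

```text
t: 30.9
tool_pos: [0.517, 0.0214, 0.234]
orientation: [-2.905, -1.195, 0.001]
force: [0.7, -0.9, 0.0]
opening: 0.0249
gripper_force: 0.0
```

>>> play_rows --targets '[0,0,-4,0,0,0,-6,0,0,0,-6,0,0,0,-6,0,0,0,-6,0]'

```text
t: 31.32
tool_pos: [0.5171, 0.0213, 0.291]
orientation: [-2.904, -1.195, 0.002]
force: [0.2, -0.2, 0.1]
opening: 0.0249
gripper_force: 0.0
```

```bash
cat >> h.py <<'E'
def insp(d,lo=100):
    """rim ellipses inside the case by edges: print circle centres on planes"""
    g=cv2.GaussianBlur(d['image'],(3,3),0); e=cv2.Canny(g,40,lo)
    return e
E
python3 - 2>/dev/null <<'E'
from h import *
w=cam('wrist'); save(w,'w12.png'); T=tool(); print(T[:3,3])
from h import BW
import h
h.BW['large']=(.088,.072); rims(w,['large'],{'large':np.array([.5656,-.0241])})
# predicted ring of medium rim at its seated height for offsets: darkness profile along rays
c=np.array([.5656,-.0241]); hsv=cv2.cvtColor(w['image'],cv2.COLOR_RGB2GRAY)
for a in range(0,360,30):
    v=np.array([np.cos(np.radians(a)),np.sin(np.radians(a))])
    row=[]
    for r in np.arange(.048,.096,.003):
        u=proj(w,np.append(c+r*v,.075)).round().astype(int)
        row.append(int(hsv[u[1],u[0]]) if 0<=u[1]<420 and 0<=u[0]<560 else -1)
    print(a,row)
s=cam('scene'); E={'small':np.array([.614,-.373]),'tiny':np.array([.406,.361])}
rims(s,['small','tiny'],E,.12)
E
```

```text
[0.51679186 0.02134497 0.29028511]
large [ 0.5625 -0.0213] sd 0.00087 box [262  94] [417 247]
0 [119, 70, 57, 57, 142, 189, 158, 68, 61, 63, 139, 178, 214, 252, 252, 188]
30 [126, 114, 91, 84, 62, 54, 95, 121, 94, 62, 48, 98, 116, 186, 218, 240]
60 [194, 196, 158, 144, 159, 158, 89, 79, 129, 117, 76, 59, 92, 123, 179, 232]
90 [193, 188, 188, 185, 194, 171, 154, 112, 106, 131, 96, 77, 89, 133, 125, 184]
120 [191, 185, 185, 183, 193, 179, 152, 109, 109, 127, 132, 133, 69, 128, 132, 203]
150 [200, 187, 155, 119, 86, 65, 64, 153, 189, 123, 72, 59, 81, 192, 196, 231]
180 [106, 80, 65, 64, 58, 106, 177, 141, 72, 55, 57, 63, 127, 184, 195, 125]
210 [60, 63, 65, 91, 171, 184, 90, 68, 65, 63, 64, 99, 174, 229, 252, 244]
240 [57, 58, 78, 177, 160, 89, 58, 57, 58, 59, 115, 173, 181, 203, 156, 111]
270 [56, 77, 173, 186, 102, 61, 62, 64, 61, 81, 189, 189, 141, 115, 110, 115]
300 [53, 55, 145, 180, 134, 55, 55, 55, 53, 83, 183, 194, 214, 226, 223, 185]
330 [53, 52, 53, 166, 181, 83, 54, 55, 52, 61, 186, 196, 251, 252, 252, 252]
small [ 0.6151 -0.3719] sd 0.00014 box [153 301] [193 342]
tiny [0.407  0.3624] sd 0.00011 box [342 153] [360 174]
```

```bash
cat >> h.py <<'E'
def ring(d,c,r,z,w=.010):
    """centre of a bright rim ring (wall-mid radius r at height z): peaks along rays, circle fit"""
    g=cv2.GaussianBlur(cv2.cvtColor(d['image'],cv2.COLOR_RGB2GRAY),(3,3),0).astype(np.float32); P=[]
    rr=np.arange(r-w,r+w,.0005)
    for a in np.radians(range(0,360,6)):
        v=np.array([np.cos(a),np.sin(a)]); px=np.array([proj(d,np.append(c+q*v,z)) for q in rr],np.float32)
        s=cv2.remap(g,px[None,:,0],px[None,:,1],cv2.INTER_LINEAR,borderValue=0)[0]
        s=np.convolve(s,np.ones(7)/7,'same')-np.convolve(s,np.ones(21)/21,'same'); s[:10]=s[-10:]=-1
        P.append(c+rr[s.argmax()]*v)
    P=np.array(P); f=least_squares(lambda x:np.hypot(*(P-x[:2]).T)-x[2],[*c,r],loss='soft_l1',f_scale=.001).x
    res=np.hypot(*(P-f[:2]).T)-f[2]; print('ring',f.round(4),'median res',np.median(abs(res)).round(4),(abs(res)<.002).sum()); return f
E
python3 - 2>/dev/null <<'E'
from h import *
w=cam('wrist'); 
ring(w,np.array([.564,-.016]),.0655,.075,.018); ring(w,np.array([.5625,-.0213]),.0845,.072,.012)
go(.5821,-.3391,.20,-45)
E
```

```text
ring [ 0.5641 -0.0146  0.0656] median res 0.0002 56
ring [ 0.5636 -0.0175  0.0871] median res 0.0013 36
go [-20.7   30.23   8.98] roll -0.3 | at [0.5167 0.0213 0.2902] yang -45.3 q6 42.0
```

The medium bowl is seated flat: the ring radius of 65.6 mm matches. Next is the small bowl.

>>> play_rows --targets '[-2,3,0,0,-4,6,0,0,-6,9,0,0,-8.3,12,0,0,-10.5,15.2,0,0,-12.5,18.2,1,0,-14.5,21.2,2.5,0,-16.5,24.2,4,0]' --grip 4

```text
t: 32.13
tool_pos: [0.5705, -0.2686, 0.2508]
orientation: [-2.905, -1.195, 0.001]
force: [0.1, 0.5, 0.2]
opening: 0.0401
gripper_force: 0.0
```

>>> play_rows --targets '[-2,3,2,0,-4,5.8,4,0,-4.2,6,5,0,-4.2,6,5,0,-4.2,6,5,0,-4.2,6,5,0,-4.2,6,5,0]'

```text
t: 32.72
tool_pos: [0.584, -0.3379, 0.2044]
orientation: [2.903, 1.197, 0.003]
force: [0.5, -0.0, 0.3]
opening: 0.0398
gripper_force: 0.0
```

```bash
python3 - 2>/dev/null <<'E'
from h import *
w=cam('wrist'); m=rims(w,['small'],{'small':np.array([.615,-.372])})['small']
ring(w,m,.0465,.058)
go(m[0]-.0329,m[1]+.0329,.048,-45)
E
```

```text
small [ 0.6135 -0.3715] sd 0.00106 box [278 140] [385 252]
ring [ 0.614  -0.3707  0.0464] median res 0.0003 60
go [-0.3  -0.25 15.65] roll -0.2 | at [ 0.5841 -0.3381  0.2045] yang -45.2 q6 10.8
```

>>> play_rows --targets '[-0.2,-0.2,3,0,-0.2,-0.2,6,0,-0.2,-0.2,9,0,-0.2,-0.2,11.5,0,-0.2,-0.2,13.5,0,-0.2,-0.2,15,0,-0.2,-0.2,15.6,0,-0.2,-0.2,15.6,0]'

```text
t: 33.43
tool_pos: [0.5799, -0.3381, 0.0455]
orientation: [-2.904, -1.196, 0.001]
force: [0.1, -0.2, -0.7]
opening: 0.0398
gripper_force: 0.0
```

>>> play_rows --targets '[0,0,0,0,0,0,0,0,0,0,0.1,0,0,0,0.1,0]'

```text
t: 33.77
tool_pos: [0.5811, -0.3395, 0.0468]
orientation: [2.904, 1.194, 0.002]
force: [0.3, -0.5, 0.1]
opening: 0.04
gripper_force: 0.0
```

>>> play_rows --targets '[0,0,0,0,0,0,0,0,0,0,0,0,0,0,0,0,0,0,0,0,0,0,0,0,0,0,0,0,0,0,0,0]' --grip 0 --grip_force 45

```text
t: 34.43
tool_pos: [0.5802, -0.339, 0.0453]
orientation: [-2.905, -1.195, 0.0]
force: [0.1, -0.6, -0.1]
opening: 0.0074
gripper_force: 44.9
```

>>> play_rows --targets '[0,0,-0.5,0,0,0,-1.5,0,0,0,-4,0,0,0,-8,0,0,0,-12,0,0,0,-16,0,0,0,-16,0,0,0,-16,0]'

```text
t: 35.1
tool_pos: [0.5824, -0.3404, 0.2112]
orientation: [2.898, 1.192, 0.008]
force: [0.3, -0.7, -2.4]
opening: 0.0073
gripper_force: 44.9
```

```bash
python3 - 2>/dev/null <<'E'
from h import *
w=cam('wrist'); s=read_state(); print(s['force'],s['opening'])
# grasp TCP -> bowl offset ~(.0329,-.0329) ; target small centre (.5640,-.016)
T=tool(); ring(w,T[:2,3]+[.0329,-.0329],.0465,T[2,3]+.010)
go(.5640-.0329,-.016+.0329,.215,-45)
E
```

```text
[-0.09738854  0.90680002 -1.76638044] 0.007468910797796079
ring [ 0.6129 -0.3761  0.047 ] median res 0.0008 47
go [ 21.53 -28.83  -0.82] roll -0.3 | at [ 0.581  -0.3395  0.2076] yang -45.3 q6 10.6
```

>>> play_rows --targets '[2,-2.7,-0.8,0,4.3,-5.8,-0.8,0,6.6,-8.9,-0.8,0,8.9,-12,-0.8,0,11.2,-15,-0.8,0,13.5,-18,-0.8,0,15.5,-20.8,-0.8,0,17,-22.8,-0.8,0]'

```text
t: 35.82
tool_pos: [0.5385, -0.0543, 0.211]
orientation: [-2.902, -1.196, 0.005]
force: [0.3, -0.3, -0.9]
opening: 0.0075
gripper_force: 44.9
```

>>> play_rows --targets '[2,-2.7,0,0,4,-5.3,0,0,4.5,-6,0,0,4.5,-6,0,0,4.5,-6,0,0,4.5,-6,0,0,4.5,-6,0,0]'

```text
t: 36.4
tool_pos: [0.5303, 0.0155, 0.2128]
orientation: [2.906, 1.193, -0.001]
force: [0.2, -0.9, -1.2]
opening: 0.0073
gripper_force: 44.9
```

```bash
python3 - 2>/dev/null <<'E'
from h import *
print(read_state()['force'],read_state()['opening']); go(.5315,.0175,.0768,-45)
E
```

```text
[ 0.17890594 -0.8858776  -1.20944636] 0.007271075684855449
go [ 0.23 -0.05 13.6 ] roll -0.4 | at [0.5303 0.0155 0.2128] yang -45.4 q6 41.5
```

>>> play_rows --targets '[0.2,0,3,0,0.2,0,6,0,0.2,0,8.5,0,0.2,0,10.5,0,0.2,0,12,0,0.2,0,13,0,0.2,0,13.4,0,0.2,0,13.4,0]'

```text
t: 37.07
tool_pos: [0.5313, 0.0177, 0.0785]
orientation: [-2.905, -1.193, 0.002]
force: [-0.5, -0.2, -0.5]
opening: 0.0072
gripper_force: 44.9
```

>>> play_rows --targets '[0,0,0,0,0,0,0,0,0,0,0,0]'

```text
t: 37.32
tool_pos: [0.5328, 0.0182, 0.0807]
orientation: [2.904, 1.195, 0.003]
force: [0.5, -1.4, -1.9]
opening: 0.0076
gripper_force: 44.9
```

```bash
python3 - 2>/dev/null <<'E'
from h import *
print(read_state()['force'],read_state()['opening']); go(.5315,.0175,.0768,-45)
E
```

```text
[ 0.46232165 -1.38130562 -1.85948284] 0.007597206776489693
go [-0.15 -0.04  0.39] roll -0.3 | at [0.5328 0.0182 0.0807] yang -45.3 q6 41.7
```

>>> play_rows --targets '[-0.1,0,0.2,0,-0.1,0,0.4,0,-0.1,0,0.4,0,-0.1,0,0.4,0]'

```text
t: 37.65
tool_pos: [0.5309, 0.0177, 0.0752]
orientation: [-2.905, -1.195, 0.0]
force: [-0.9, 0.2, -1.7]
opening: 0.0071
gripper_force: 44.9
```

>>> play_rows --targets '[0,0,0,0,0,0,0,0,0,0,0,0,0,0,0,0,0,0,-4,0,0,0,-8,0,0,0,-12,0,0,0,-16,0]' --grip 2.5

```text
t: 38.32
tool_pos: [0.5306, 0.0178, 0.2371]
orientation: [-2.905, -1.195, 0.001]
force: [1.4, 0.5, 0.4]
opening: 0.0252
gripper_force: 0.0
```

>>> play_rows --targets '[0,0,-4,0,0,0,-6,0,0,0,-6,0,0,0,-6,0,0,0,-6,0]'

```text
t: 38.73
tool_pos: [0.5306, 0.0177, 0.294]
orientation: [-2.905, -1.195, 0.002]
force: [-0.4, -0.4, -0.9]
opening: 0.0253
gripper_force: 0.0
```

```bash
python3 - 2>/dev/null <<'E'
from h import *
w=cam('wrist'); save(w,'w13.png'); print(tool()[:3,3])
ring(w,np.array([.564,-.0146]),.0655,.075,.010); ring(w,np.array([.564,-.016]),.0465,.078,.012)
E={'tiny':np.array([.406,.361])}
rims(cam('scene'),['tiny'],E,.12); rims(cam('side'),['tiny'],E,.12)
go(.4055-.0195,.3615+.0195,.20,-45)
E
```

```text
[0.53023402 0.01769499 0.29328404]
ring [ 0.5612 -0.0119  0.0655] median res 0.0002 57
ring [ 0.5581 -0.0113  0.0467] median res 0.0007 54
tiny [0.407  0.3624] sd 0.00011 box [342 153] [360 174]
tiny [0.406 0.36 ] sd 0.00026 box [270 297] [291 322]
go [ 15.35 -35.93   9.37] roll -0.3 | at [0.5301 0.0177 0.2931] yang -45.3 q6 41.6
```

The small bowl is seated: its ring radius is 46.7 mm and it is 3 mm off the medium's centre. Next is the tiny bowl.

>>> play_rows --targets '[1.5,-3.5,0,0,3,-7,0,0,4.5,-10.5,0,0,6,-14,0,0,7.5,-17.5,0,0,9,-21,1.5,0,10.5,-24.5,3,0,12,-28,4.5,0]'

```text
t: 39.55
tool_pos: [0.4179, 0.3024, 0.2488]
orientation: [2.905, 1.195, -0.002]
force: [1.0, 0.7, -0.1]
opening: 0.0248
gripper_force: 0.0
```

>>> play_rows --targets '[1.5,-3.5,2,0,3,-7,4,0,3.4,-8,4.9,0,3.4,-8,4.9,0,3.4,-8,4.9,0,3.4,-8,4.9,0,3.4,-8,4.9,0]'

```text
t: 40.13
tool_pos: [0.3884, 0.3809, 0.2024]
orientation: [-2.906, -1.193, -0.002]
force: [-0.1, -1.0, -0.1]
opening: 0.0249
gripper_force: 0.0
```

```bash
python3 - 2>/dev/null <<'E'
from h import *
w=cam('wrist'); m=np.array([.4063,.361]); rims(w,['tiny'],{'tiny':m})
f=ring(w,m,.0275,.055,.012)
go(f[0]-.0195,f[1]+.0195,.045,-45)
E
```

```text
tiny [0.4051 0.3618] sd 0.00023 box [278 158] [344 228]
ring [0.4058 0.3626 0.0274] median res 0.0004 60
go [-0.1  -0.24 15.75] roll -0.4 | at [0.3885 0.381  0.2025] yang -45.4 q6 84.4
```

>>> play_rows --targets '[-0.1,-0.25,3,0,-0.1,-0.25,6,0,-0.1,-0.25,9,0,-0.1,-0.25,11.5,0,-0.1,-0.25,13.5,0,-0.1,-0.25,15,0,-0.1,-0.25,15.5,0,-0.1,-0.25,15.5,0]' --grip 3

```text
t: 40.85
tool_pos: [0.3847, 0.3816, 0.0456]
orientation: [2.906, 1.193, -0.003]
force: [0.4, -0.9, 0.9]
opening: 0.03
gripper_force: 0.0
```

>>> play_rows --targets '[0,0,0,0,0,0,0,0,0,0,0,0,0,0,0,0]'

```text
t: 41.18
tool_pos: [0.3855, 0.3835, 0.0477]
orientation: [-2.905, -1.195, -0.003]
force: [-0.2, 1.1, -0.8]
opening: 0.0299
gripper_force: 0.0
```

>>> play_rows --targets '[0,0,0,0,0,0,0,0,0,0,0,0,0,0,0,0,0,0,0,0,0,0,0,0,0,0,0,0,0,0,0,0]' --grip 0 --grip_force 35

```text
t: 41.85
tool_pos: [0.3848, 0.3828, 0.0464]
orientation: [2.905, 1.195, 0.0]
force: [-0.3, -0.7, 0.9]
opening: 0.0061
gripper_force: 34.7
```

>>> play_rows --targets '[0,0,-0.5,0,0,0,-1.5,0,0,0,-4,0,0,0,-8,0,0,0,-12,0,0,0,-16,0,0,0,-16,0,0,0,-16,0]'

```text
t: 42.52
tool_pos: [0.3864, 0.3845, 0.211]
orientation: [-2.903, -1.194, -0.012]
force: [0.2, -0.4, -2.2]
opening: 0.0066
gripper_force: 34.7
```

```bash
python3 - 2>/dev/null <<'E'
from h import *
w=cam('wrist'); s=read_state(); print(s['force'],s['opening'])
T=tool(); f=ring(w,T[:2,3]+[.0195,-.0195],.0275,T[2,3]+.010); print(f[:2]-T[:2,3])
go(.559-.0195,-.0125+.0195,.215,-45)
E
```

```text
[-0.59392549  0.29873952 -2.63916069] 0.006457900137474567
ring [0.4044 0.3653 0.0275] median res 0.0006 46
[ 0.01919832 -0.01819907]
go [-15.53  37.6   -0.73] roll -0.3 | at [0.3852 0.3834 0.2081] yang -45.3 q6 84.7
```

>>> play_rows --targets '[-1.4,3.4,-0.7,0,-2.8,6.8,-0.7,0,-4.2,10.2,-0.7,0,-5.7,13.8,-0.7,0,-7.2,17.4,-0.7,0,-8.7,21,-0.7,0,-10.2,24.6,-0.7,0,-11.5,27.6,-0.7,0]'

```text
t: 43.23
tool_pos: [0.4965, 0.1033, 0.2112]
orientation: [-2.905, -1.194, 0.005]
force: [0.5, -0.2, -0.8]
opening: 0.0066
gripper_force: 34.7
```

>>> play_rows --targets '[-1.4,3.5,0,0,-2.8,7,0,0,-4,9.8,0,0,-4,10,0,0,-4,10,0,0,-4,10,0,0,-4,10,0,0]'

```text
t: 43.82
tool_pos: [0.5383, 0.0078, 0.2123]
orientation: [-2.904, -1.196, 0.002]
force: [-0.7, 0.3, -0.8]
opening: 0.0067
gripper_force: 34.7
```

```bash
python3 - 2>/dev/null <<'E'
from h import *
print(read_state()['force'],read_state()['opening']); go(.5408,.0055,.08,-45)
E
```

```text
[-0.65660611  0.26974418 -0.8426522 ] 0.006715171740990445
go [ 0.03  0.37 13.23] roll -0.2 | at [0.5383 0.0078 0.2123] yang -45.2 q6 40.6
```

>>> play_rows --targets '[0,0.2,3,0,0,0.2,6,0,0,0.2,8.5,0,0,0.2,10.5,0,0,0.2,12,0,0,0.2,13,0,0,0.2,13.4,0,0,0.2,13.4,0]'

```text
t: 44.48
tool_pos: [0.5398, 0.0061, 0.0786]
orientation: [-2.904, -1.197, 0.002]
force: [0.3, 0.6, -0.7]
opening: 0.0065
gripper_force: 34.7
```

>>> play_rows --targets '[0,0,0,0,0,0,0,0,0,0,0,0]'

```text
t: 44.73
tool_pos: [0.5416, 0.0052, 0.0808]
orientation: [2.904, 1.195, 0.003]
force: [0.0, 0.7, -0.2]
opening: 0.0064
gripper_force: 34.7
```

```bash
python3 - 2>/dev/null <<'E'
from h import *
print(read_state()['force'],read_state()['opening']); go(.54,.0062,.08,-45)
E
```

```text
[ 0.03589366  0.725752   -0.20924826] 0.006404822834169264
go [-0.04 -0.18  0.08] roll -0.3 | at [0.5416 0.0052 0.0808] yang -45.3 q6 40.4
```

>>> play_rows --targets '[0,-0.1,0.1,0,0,-0.1,0.15,0,0,-0.1,0.15,0,0,-0.1,0.15,0]'

```text
t: 45.07
tool_pos: [0.5398, 0.0059, 0.0779]
orientation: [-2.905, -1.195, -0.0]
force: [1.1, 0.0, -1.1]
opening: 0.0064
gripper_force: 34.7
```

>>> play_rows --targets '[0,0,0,0,0,0,0,0,0,0,0,0,0,0,0,0,0,0,-4,0,0,0,-8,0,0,0,-12,0,0,0,-16,0]' --grip 2

```text
t: 45.73
tool_pos: [0.5394, 0.006, 0.2395]
orientation: [-2.905, -1.195, 0.001]
force: [1.2, -0.1, 0.2]
opening: 0.0201
gripper_force: 0.0
```

>>> play_rows --targets '[0,0,-4,0,0,0,-6,0,0,0,-6,0,0,0,-6,0,0,0,-6,0]'

```text
t: 46.15
tool_pos: [0.5394, 0.006, 0.2965]
orientation: [-2.905, -1.195, 0.002]
force: [-0.3, 0.8, -1.4]
opening: 0.0197
gripper_force: 0.0
```

```bash
python3 - 2>/dev/null <<'E'
from h import *
w=cam('wrist'); print(tool()[:3,3]); save(w,'w14.png')
ring(w,np.array([.562,-.0135]),.0655,.075,.010); ring(w,np.array([.560,-.013]),.0465,.078,.010); ring(w,np.array([.560,-.013]),.0275,.081,.014)
E
```

```text
[0.5390501  0.00597921 0.29573153]
ring [ 0.5612 -0.0118  0.0655] median res 0.0003 59
ring [ 0.5565 -0.0108  0.0465] median res 0.0003 58
ring [ 0.5584 -0.0133  0.0274] median res 0.0003 60
```

View pics/w14.png

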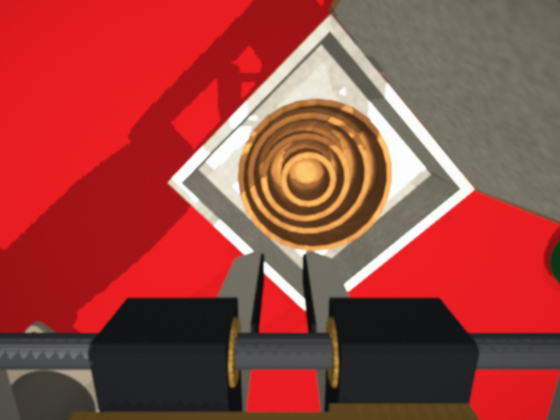

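The view shows all four bowls nested at about (310,175), concentric. Every ring fit matches its expected radius and height, so all are seated. Now I'll go back over the lid to the knob.

>>> play_rows --targets '[0,0,-4,0,0,0,-8,0,0,0,-9,7,0,0,-9,14,0,0,-9,21,0,0,-9,28,0,0,-9,35,0,0,-9,42]' --grip 7 --grip_force 25

```text
t: 46.87
tool_pos: [0.5393, 0.006, 0.3853]
orientation: [-3.141, -0.065, 0.006]
force: [0.6, 0.6, 0.6]
opening: 0.0677
gripper_force: 0.0
```

>>> play_rows --targets '[0,0,0,4,0,0,0,4,0,0,0,4]'

```text
t: 47.12
tool_pos: [0.5394, 0.006, 0.386]
orientation: [-3.141, 0.031, 0.005]
force: [-0.1, 1.0, 0.2]
opening: 0.0701
gripper_force: 0.0
```

```bash
python3 - 2>/dev/null <<'E'
from h import *
go(.7395,-.030,.375,88.7)
E
```

```text
go [20.08  3.2   1.04] roll 0.2 | at [0.5394 0.006  0.386 ] yang -91.1 q6 86.3
```

>>> play_rows --targets '[4,0.5,0,0,8,1,0,0,12,2,0,0,16,2.8,0,0,19,3.2,0,0,20,3.2,0,0,20,3.2,0,0,20,3.2,0,0]'

```text
t: 47.78
tool_pos: [0.7392, -0.0306, 0.3855]
orientation: [-3.141, 0.032, 0.005]
force: [-0.5, -0.0, 0.1]
opening: 0.0701
gripper_force: 0.0
```

>>> play_rows --targets '[0,0,0,0,0,0,0,0,0,0,0,0,0,0,0,0]'

```text
t: 48.12
tool_pos: [0.7385, -0.0303, 0.3894]
orientation: [3.141, -0.034, 0.003]
force: [-0.3, -0.4, 0.5]
opening: 0.07
gripper_force: 0.0
```

```bash
python3 - 2>/dev/null <<'E'
from h import *
w=cam('wrist'); save(w,'w15.png')
for a in range(88,97,2): print(a,proj(w,knob(np.radians(a))))
g=(w['image'].max(2)<45).astype(np.uint8)[150:300,220:345]
n,l,st,ce=cv2.connectedComponentsWithStats(g)
for i in range(1,n):
    if st[i,4]>300: print(ce[i]+[220,150],st[i])
go(*(knob(np.radians(91.7))-[0,0,.019]),88.7)
E
```

```text
88 [280.42635465 233.05423033]
90 [280.41874635 223.78905809]
92 [280.4153227  214.44955313]
94 [280.41611677 205.07290025]
96 [280.42113299 195.69672102]
[283.33008763 216.16260954] [  46   49   36   35 1027]
go [-0.33 -0.2  11.21] roll 0.0 | at [ 0.7386 -0.0303  0.3892] yang -91.3 q6 84.9
```

>>> play_rows --targets '[-0.3,0,3,0,-0.3,0,6,0,-0.3,0,8,0,-0.3,0,9.8,0,-0.3,0,10.8,0,-0.3,0,11.2,0,-0.3,0,11.2,0,-0.3,0,11.2,0]'

```text
t: 48.83
tool_pos: [0.7365, -0.0305, 0.2774]
orientation: [3.141, -0.035, 0.003]
force: [0.1, -0.4, 0.1]
opening: 0.07
gripper_force: 0.0
```

>>> play_rows --targets '[0,0,0,0,0,0,0,0,0,0,0,0,0,0,0,0,0,0,0,0,0,0,0,0,0,0,0,0,0,0,0,0]' --grip 0

```text
t: 49.5
tool_pos: [0.7361, -0.0305, 0.2758]
orientation: [3.141, -0.035, -0.0]
force: [-0.4, 0.3, 0.5]
opening: 0.0286
gripper_force: 25.0
```

>>> play_rows --targets '[-0.5,0,-0.15,0,-1.1,0,-0.28,0,-1.8,0,-0.4,0,-2.5,0,-0.5,0,-3.1,0,-0.58,0,-3.7,0,-0.63,0,-4.3,0,-0.67,0,-5,0,-0.68,0]'

```text
t: 50.17
tool_pos: [0.6857, -0.0292, 0.2828]
orientation: [-3.141, 0.035, -0.001]
force: [3.4, 1.1, -0.9]
opening: 0.0287
gripper_force: 25.0
```

>>> play_rows --targets '[-0.6,0,0,0,-1.2,0,0,0,-1.8,0,0.05,0,-2.4,0,0.1,0,-3,0,0.15,0,-3.6,0,0.25,0,-4.2,0,0.35,0,-4.8,0,0.47,0]'

```text
t: 50.83
tool_pos: [0.6377, -0.0279, 0.2783]
orientation: [-3.141, 0.035, -0.001]
force: [2.4, 3.7, 1.6]
opening: 0.0288
gripper_force: 25.0
```

```bash
python3 - 2>/dev/null <<'E'
from h import *
print(read_state()['force'])
for a in (65,60,55,50): print(a); go(*(knob(np.radians(a))-[0,0,.019]),88.7)
E
```

```text
[2.42900397 3.67061706 1.60898871]
65
go [ 0.08 -0.18 -0.04] roll 0.0 | at [ 0.6377 -0.0279  0.2783] yang -91.3 q6 84.1
60
go [-1.69 -0.18  0.43] roll 0.0 | at [ 0.6377 -0.0279  0.2783] yang -91.3 q6 84.1
55
go [-3.41 -0.17  1.05] roll 0.0 | at [ 0.6377 -0.0279  0.2783] yang -91.3 q6 84.1
50
go [-5.08 -0.17  1.82] roll 0.0 | at [ 0.6377 -0.0279  0.2783] yang -91.3 q6 84.1
```

>>> play_rows --targets '[-0.9,-0.05,0.22,0,-1.75,-0.1,0.47,0,-2.6,-0.1,0.78,0,-3.45,-0.1,1.1,0,-4.3,-0.1,1.48,0,-5.1,-0.1,1.86,0,-5.9,-0.1,2.3,0,-6.7,-0.1,2.75,0]'

```text
t: 51.5
tool_pos: [0.5705, -0.0261, 0.2513]
orientation: [3.141, -0.035, 0.002]
force: [0.8, 1.5, 3.7]
opening: 0.0288
gripper_force: 25.0
```

>>> play_rows --targets '[-0.75,0,0.5,0,-1.5,0,1.05,0,-2.2,0,1.6,0,-2.9,0,2.2,0,-3.55,0,2.85,0,-4.2,0,3.5,0,-4.2,0,3.5,0,-4.2,0,3.5,0]'

```text
t: 52.17
tool_pos: [0.5268, -0.0249, 0.2145]
orientation: [3.141, -0.035, -0.007]
force: [-6.6, 1.7, 1.7]
opening: 0.0287
gripper_force: 25.0
```

```bash
python3 - 2>/dev/null <<'E'
from h import *
print(read_state()['force'],read_state()['opening'])
for a in (30,25,20,10,5,0): print(a); go(*(knob(np.radians(a))-[0,0,.019]),88.7)
E
```

```text
[-6.5764946   1.66423271  1.68682064] 0.028673873484597243
30
go [ 0.21 -0.09 -0.14] roll 0.0 | at [ 0.5268 -0.0249  0.2145] yang -91.3 q6 83.0
25
go [-0.97 -0.08  1.27] roll 0.0 | at [ 0.5268 -0.0249  0.2145] yang -91.3 q6 83.0
20
go [-2.01 -0.07  2.77] roll 0.0 | at [ 0.5268 -0.0249  0.2145] yang -91.3 q6 83.0
10
go [-3.7  -0.06  6.02] roll 0.0 | at [ 0.5268 -0.0249  0.2145] yang -91.3 q6 83.0
5
go [-4.32 -0.05  7.75] roll 0.0 | at [ 0.5268 -0.0249  0.2145] yang -91.3 q6 83.0
0
go [-4.79 -0.04  9.52] roll 0.0 | at [ 0.5268 -0.0249  0.2145] yang -91.3 q6 83.0
```

>>> play_rows --targets '[-0.4,0,0.6,0,-0.9,0,1.25,0,-1.4,0,2,0,-1.9,0,2.75,0,-2.35,0,3.5,0,-2.8,0,4.3,0,-2.8,0,4.3,0]'

```text
t: 52.75
tool_pos: [0.4988, -0.0242, 0.1705]
orientation: [-3.141, 0.035, 0.007]
force: [-3.2, 1.2, -3.2]
opening: 0.0289
gripper_force: 25.0
```

>>> play_rows --targets '[-0.3,0,0.7,0,-0.6,0,1.4,0,-0.9,0,2.1,0,-1.15,0,2.8,0,-1.4,0,3.4,0,-1.6,0,4,0,-1.7,0,4.4,0,-1.7,0,4.4,0]'

```text
t: 53.42
tool_pos: [0.4834, -0.0238, 0.1273]
orientation: [-3.141, 0.035, 0.003]
force: [-2.2, 2.4, -3.4]
opening: 0.0286
gripper_force: 25.0
```

```bash
python3 - 2>/dev/null <<'E'
from h import *
print(read_state()['force'],read_state()['opening'])
for a in (5,0): print(a); go(*(knob(np.radians(a))-[0,0,.019]),88.7)
E
```

```text
[-2.18127734  2.35300387 -3.36039829] 0.028595419362852453
5
go [-0.02 -0.03 -0.99] roll 0.0 | at [ 0.4834 -0.0238  0.1273] yang -91.3 q6 82.4
0
go [-0.49 -0.02  0.78] roll 0.0 | at [ 0.4834 -0.0238  0.1273] yang -91.3 q6 82.4
```

>>> play_rows --targets '[-0.15,0,0.3,0,-0.3,0,0.55,0,-0.4,0,0.75,0,-0.45,0,0.85,0,-0.45,0,0.9,0,-0.45,0,0.9,0]'

```text
t: 53.92
tool_pos: [0.4814, -0.0237, 0.1203]
orientation: [3.141, -0.035, 0.006]
force: [4.7, 3.7, 0.1]
opening: 0.0285
gripper_force: 25.0
```

>>> play_rows --targets '[0,0,0,0,0,0,0,0,0,0,0,0,0,0,0,0,0,0,-2,0,0,0,-4.5,0,0,0,-6,0,0,0,-6,0]' --grip 7

```text
t: 54.58
tool_pos: [0.4819, -0.0243, 0.1834]
orientation: [3.14, -0.035, 0.009]
force: [-0.6, 1.2, 1.1]
opening: 0.0696
gripper_force: 0.0
```

>>> play_rows --targets '[0,0,0,0,0,0,0,0,0,0,0,0,0,0,0,0,0,0,0,0,0,0,0,0,0,0,0,0]' --grip 0

```text
t: 55.17
tool_pos: [0.4795, -0.0237, 0.179]
orientation: [-3.141, 0.035, 0.001]
force: [-0.1, 0.2, -1.1]
opening: 0.0281
gripper_force: 0.0
```

```bash
python3 - 2>/dev/null <<'E'
from h import *
print(read_state()['force'],read_state()['opening'])
go(.4785,-.0238,.1535,88.7)
w=cam('wrist')
for a in (0,2,4): print(a,proj(w,knob(np.radians(a))))
g=(w['image'].max(2)<45).astype(np.uint8)[150:300,220:345]
n,l,st,ce=cv2.connectedComponentsWithStats(g)
for i in range(1,n):
    if st[i,4]>300: print(ce[i]+[220,150],st[i])
E
```

```text
[-0.0744991   0.22074213 -1.05118123] 0.02813362124525252
go [-0.1   0.01  2.55] roll 0.0 | at [ 0.4795 -0.0237  0.179 ] yang -91.3 q6 82.3
0 [282.5389483  238.13100308]
2 [282.45363939 239.79552159]
4 [282.36219407 241.14847018]
[282.62974112 241.37928958] [  40   69   46   46 1661]
```

>>> play_rows --targets '[0,0,0,0,0,0,0,0,0,0,0,0,0,0,0,0,0,0,0,0]'

```text
t: 55.63
tool_pos: [0.4797, -0.0237, 0.1795]
orientation: [-3.141, 0.035, -0.0]
force: [-0.8, -0.3, -0.1]
opening: 0.0005
gripper_force: 0.0
```

>>> play_rows --targets '[0,0,1,0,0,0,1.7,0,0,0,2.1,0,0,0,2.3,0,0,0,2.4,0,0,0,2.5,0,0,0,2.5,0]'

```text
t: 56.22
tool_pos: [0.4797, -0.0237, 0.1544]
orientation: [-3.141, 0.035, -0.0]
force: [1.0, -0.2, 0.1]
opening: 0.0
gripper_force: 0.0
```

>>> play_rows --targets '[0,0,0.1,0,0,0,0.15,0,0,0,0.2,0,0,0,0.25,0,0,0,0.25,0]'

```text
t: 56.63
tool_pos: [0.4801, -0.0238, 0.1533]
orientation: [3.141, -0.035, 0.002]
force: [-5.1, -0.3, 9.7]
opening: 0.0007
gripper_force: 4.7
```

Contact comes at z=0.1533, which is where the knob top should be with the lid at 0°. I'll press slightly more to confirm, then back off.

>>> play_rows --targets '[0,0,0.08,0,0,0,0.12,0,0,0,0.12,0,0,0,0.12,0]'

```text
t: 56.97
tool_pos: [0.4801, -0.0238, 0.1532]
orientation: [3.141, -0.035, 0.002]
force: [-8.7, 1.0, 17.4]
opening: 0.0006
gripper_force: 8.7
```

>>> play_rows --targets '[0,0,-2,0,0,0,-5,0,0,0,-9,0,0,0,-13,0,0,0,-15,0,0,0,-15,0,0,0,-15,0]'

```text
t: 57.55
tool_pos: [0.4806, -0.0239, 0.3023]
orientation: [3.141, -0.035, 0.006]
force: [-0.5, 0.2, -1.6]
opening: 0.0002
gripper_force: 0.0
```

>>> play_rows --targets '[-4,0,0,0,-8,0,0,0,-10,0,0,0,-10,0,0,0,-10,0,0,0,-10,0,0,0]'

```text
t: 58.05
tool_pos: [0.3798, -0.0215, 0.2996]
orientation: [-3.141, 0.035, 0.002]
force: [0.1, -0.3, 0.2]
opening: 0.0007
gripper_force: 0.0
```

```bash
python3 - 2>/dev/null <<'E'
from h import *
print(read_state()['tool_pos'],read_state()['force'])
w=cam('wrist'); g=(w['image'].max(2)<45).astype(np.uint8)[:300,230:330]
n,l,st,ce=cv2.connectedComponentsWithStats(g)
for i in range(1,n):
    if 200<st[i,4]<4000: print(ce[i]+[230,0],st[i])
for a in (0,2,4): print(a,proj(w,knob(np.radians(a))))
# lid top quad
m=((w['image'].min(2)>110)).astype(np.uint8); cs,_=cv2.findContours(m,0,2); c=max(cs,key=cv2.contourArea)
q=cv2.approxPolyDP(c,12,True)[:,0]; print([ (p.tolist(),onz(w,*p,.1045)[:2].round(3).tolist()) for p in q])
E
```

```text
[ 0.37979649 -0.02149348  0.29961387] [ 0.0823874  -0.26657643  0.21718094]
[282.67639594  82.87944162] [ 38  67  31  33 788]
0 [282.65451154  82.02372995]
2 [282.5943579   79.42816582]
4 [282.53107582  76.39394386]
[([151, 0], [0.554, 0.095]), ([168, 116], [0.451, 0.092]), ([404, 119], [0.443, -0.144]), ([415, 0], [0.548, -0.146])]
```

The knob sits at the 0° prediction: 82.9 px against 82.0 px. The lid didn't give under 17 N, so it is fully shut, and the robot is clear.

```bash
python3 -c "
from plant import workorder
print(workorder.close_job())"
```

```text
the job is handed in; nothing more can be done
None
```

The job is done and handed in: the lid held at about 44° when let go, then stood at about 92°; all four wooden bowls are nested in size order in the case, the lid is fully shut, and I left the bottle, jar and slide box alone.

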